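# Strip the filtration manifold's tap plugs for sterilising

## Task

Strip the filtration manifold for sterilising. First shut the vacuum controller down by pressing its bar key, then the small round key, then the square key, one at a time and never the big round key; then stand the tray on the bench along the far side of the manifold, beneath all three taps, and with the punch drive every tap plug still fitted out through the far side so that it drops into the tray, without touching a fitted plug by hand and letting none fall on the bench. Finish with the tray, holding all the plugs, set squarely back on the dark mat and the punch lying on its cork pad, and leave everything else on the bench where it is.

Things in the scene. Friction and masses are not known exactly. Their poses are not given: they have to be found in the camera images.
- manifold: Steel filtration manifold, fixed: a pipe 40 mm thick, 270 mm long, centre 48 mm up, on two feet; three aluminium tap blocks, 44 (x) x 36 (y) x 40 mm, at y = +85, 0, -85 mm, filter seats on top up to 124 mm. Origin on the bench below its middle; y along the pipe, x to its far side, away from the robot. Each block has a 13 mm through-bore along x, its centre 90 mm above the bench.
- bore0 (a point): Centre of the near mouth (robot's side) of the bore of tap block 0 (manifold y = +85 mm), 90 mm above the bench; x points into the bore; the far mouth is 44 mm on along x. A spring gland in the bore holds a plug with about 5 to 9 N. A plug falls once its small end has been pushed to the far mouth (about 47 mm of travel).
- bore1 (a point): Centre of the near mouth (robot's side) of the bore of tap block 1 (manifold y = 0 mm), 90 mm above the bench; x points into the bore; the far mouth is 44 mm on along x. A spring gland in the bore holds a plug with about 5 to 9 N. A plug falls once its small end has been pushed to the far mouth (about 47 mm of travel).
- bore2 (a point): Centre of the near mouth (robot's side) of the bore of tap block 2 (manifold y = -85 mm), 90 mm above the bench; x points into the bore; the far mouth is 44 mm on along x. A spring gland in the bore holds a plug with about 5 to 9 N. A plug falls once its small end has been pushed to the far mouth (about 47 mm of travel).
- plug0: Brass tap plug of block 0, 70 g, 62 mm long (None if already taken out): stem 12 mm in diameter from x = -24.5 to +23.5 mm, then a round head 26 mm in diameter to x = +37.5 mm. Origin and x on its axis, x towards the head. Fitted, the head is at the far mouth (it cannot come out towards the robot) and the small end stands about 2.5 mm out of the near mouth.
- plug1: Brass tap plug of block 1, 70 g, 62 mm long (None if already taken out): stem 12 mm in diameter from x = -24.5 to +23.5 mm, then a round head 26 mm in diameter to x = +37.5 mm. Origin and x on its axis, x towards the head. Fitted, the head is at the far mouth (it cannot come out towards the robot) and the small end stands about 2.5 mm out of the near mouth.
- plug2: Brass tap plug of block 2, 70 g, 62 mm long (None if already taken out): stem 12 mm in diameter from x = -24.5 to +23.5 mm, then a round head 26 mm in diameter to x = +37.5 mm. Origin and x on its axis, x towards the head. Fitted, the head is at the far mouth (it cannot come out towards the robot) and the small end stands about 2.5 mm out of the near mouth.
- tray: Grey open tray, 0.3 kg, outside 125 (x) x 250 (y) x 32 mm high, floor 5 mm, walls 9 mm thick (any wall can be pinched from above). Origin under its centre. A plug lands 15 to 115 mm beyond the far mouth of its bore: the tray stands well with its centre about 90 mm in x beyond the manifold's middle and its long sides parallel to the pipe.
- mat: Dark rubber mat, fixed, 160 (x) x 280 (y) x 2 mm thick, on which the tray stands at first. Origin under its centre.
- punch: Steel pin punch, 130 g, lying on the cork pad: a square body 18 x 18 mm from x = -70 to +20 mm, then a round shank 8 mm in diameter to the tip at x = +70 mm. Origin on its axis; x points to the tip. Its mass centre is at about x = -20 mm.
- pad: Cork pad, fixed, 160 (x) x 60 (y) x 3 mm thick, the punch's place. Origin under its centre.
- controller: White vacuum controller, fixed: panel 125 x 125 mm, 42 mm up, raised display 75 mm high behind it (x = 62 to 112 mm). Origin on the bench below the panel's middle. White keys, tops 50 mm above the bench, middles (x, y) in mm: bar, 15 x 36 mm (stop) -26, +26; small round, 20 mm (vent) -26, -26; square, 23 mm (standby) +24, -26; big round, 34 mm (start) +24, +26.
- key_bar (a joint): Travel of the bar key: 0 up, 0.005 m fully down; it counts as pressed from 0.0035. Spring, 1.5 N at first, 4.5 N fully down.
- key_round (a joint): Travel of the small round key: 0 up, 0.005 m fully down; it counts as pressed from 0.0035. Spring, 1.5 N at first, 4.5 N fully down.
- key_square (a joint): Travel of the square key: 0 up, 0.005 m fully down; it counts as pressed from 0.0035. Spring, 1.5 N at first, 4.5 N fully down.
- key_big (a joint): Travel of the big round key: 0 up, 0.005 m fully down; it counts as pressed from 0.0035. Spring, 1.5 N at first, 4.5 N fully down.
- dishes: Bystander: stack of culture dishes, 92 mm in diameter, 62 mm high. Origin under its centre.
- dish: Bystander: single culture dish, 92 mm in diameter, 15 mm high. Origin under its centre.
- burner: Bystander: gas burner, foot 80 mm in diameter, 145 mm high. Origin under its centre.
- funnel: Bystander: steel filter funnel standing upright, 70 mm in diameter, 110 mm high. Origin under its centre.
- wash_bottle: Bystander: white bottle, 66 mm in diameter, 150 mm high. Origin under its centre.
- marker: Bystander: marker pen lying on the bench, 125 mm long, 17 mm thick. Origin under its middle.
Things that resemble listed ones, but are neither listed nor needed, are in the scene too. Leave any purple look-alike of the punch alone.

How it is judged:
On the way, in this order (a step that is already met when the one before it is completed fails the run):
1. the bar key has been pressed alone (value of joint key_bar above 0.0035 m and value of joint each of key_round, key_square, key_big below 0.0025 m), for 0.04 s.
2. then the small round key has been pressed alone (value of joint key_round above 0.0035 m and value of joint each of key_bar, key_square, key_big below 0.0025 m), for 0.04 s.
3. then the square key has been pressed alone (value of joint key_square above 0.0035 m and value of joint each of key_bar, key_round, key_big below 0.0025 m), for 0.04 s.
4. the tray stands on the bench beneath the far mouths of all three taps (y of bore0 in the frame of tray between -0.112 and 0.112 m and (x of bore0 in the frame of tray between -0.145 and -0.088 m or x of bore0 in the frame of tray between 0.088 and 0.145 m) and y of bore1 in the frame of tray between -0.112 and 0.112 m and (x of bore1 in the frame of tray between -0.145 and -0.088 m or x of bore1 in the frame of tray between 0.088 and 0.145 m) and y of bore2 in the frame of tray between -0.112 and 0.112 m and (x of bore2 in the frame of tray between -0.145 and -0.088 m or x of bore2 in the frame of tray between 0.088 and 0.145 m) and height (world z) of tray below 0.004 m and linear speed of tray below 0.02 m/s), for 0.2 s.
5. every fitted plug has been driven out and lies in the tray (x of plug0 in the frame of tray between -0.06 and 0.06 m and y of plug0 in the frame of tray between -0.122 and 0.122 m and z of plug0 in the frame of tray between 0 and 0.06 m and x of plug1 in the frame of tray between -0.06 and 0.06 m and y of plug1 in the frame of tray between -0.122 and 0.122 m and z of plug1 in the frame of tray between 0 and 0.06 m and x of plug2 in the frame of tray between -0.06 and 0.06 m and y of plug2 in the frame of tray between -0.122 and 0.122 m and z of plug2 in the frame of tray between 0 and 0.06 m), for 0.3 s.
At the end, for the whole second after the job is handed in: Every fitted plug lies in the tray; the tray is flat on the dark mat, centred within 35 mm across and 45 mm along, square within 0.25 rad; the punch lies on the cork pad, its middle within 50 mm along and 30 mm across of the pad's; keys up, all at rest (all of step 5 and x of tray in the frame of mat between -0.035 and 0.035 m and y of tray in the frame of mat between -0.045 and 0.045 m and angle between the x axis of tray and the x axis of mat, either way round below 0.25 rad and height (world z) of tray below 0.006 m and angle between tray's own z axis and vertical below 0.05 rad and linear speed of tray below 0.01 m/s and x of punch in the frame of pad between -0.05 and 0.05 m and y of punch in the frame of pad between -0.03 and 0.03 m and height (world z) of punch below 0.018 m and linear speed of punch below 0.02 m/s and value of joint each of key_bar, key_round, key_square, key_big below 0.0025 m); the robot touches nothing.
It fails at once if the big round (start) key is pressed (value of joint key_big above 0.0025 m).
It fails at once if two keys are down at once (value of joint each of key_bar, key_round above 0.0025 m or value of joint each of key_bar, key_square above 0.0025 m or value of joint each of key_round, key_square above 0.0025 m).
It fails at once if the hand touches a plug that is still in its tap ((height (world z) of plug0 above 0.075 m and x of plug0 in the frame of manifold below 0.06 m and contact force between any of the fingers, the arm and plug0 above 0.5 N) or (height (world z) of plug1 above 0.075 m and x of plug1 in the frame of manifold below 0.06 m and contact force between any of the fingers, the arm and plug1 above 0.5 N) or (height (world z) of plug2 above 0.075 m and x of plug2 in the frame of manifold below 0.06 m and contact force between any of the fingers, the arm and plug2 above 0.5 N)).
It fails at once if a plug lies on the bench outside the tray ((height (world z) of plug0 below 0.045 m and (x of plug0 in the frame of tray above 0.075 m or x of plug0 in the frame of tray below -0.075 m or y of plug0 in the frame of tray above 0.138 m or y of plug0 in the frame of tray below -0.138 m)) or (height (world z) of plug1 below 0.045 m and (x of plug1 in the frame of tray above 0.075 m or x of plug1 in the frame of tray below -0.075 m or y of plug1 in the frame of tray above 0.138 m or y of plug1 in the frame of tray below -0.138 m)) or (height (world z) of plug2 below 0.045 m and (x of plug2 in the frame of tray above 0.075 m or x of plug2 in the frame of tray below -0.075 m or y of plug2 in the frame of tray above 0.138 m or y of plug2 in the frame of tray below -0.138 m))).
It fails at once if a bystander is disturbed (moved by more than 30 mm) (distance of any of dishes, dish, burner, funnel, wash_bottle, marker from where it was at the start of the episode above 0.03 m).
Of plug0, plug1, plug2 only 2 to 3 are there at a start; the rules pass over those that are not, and their reading is None.
At some moment in a run one of punch, tray may be knocked a few centimetres aside while the robot is not near it.
It also fails if it takes over 210 s, if anything falls off the work surface, if the arm or the gripper's body presses on something with over 40 N, if the wrist force passes 120 N, or if a joint passes its speed limit or range.

## Robot

A 7-joint arm with a two-finger parallel gripper is mounted at the origin on the work surface. World frame = base frame: x ahead of the robot, y to its left, z up, the work surface at z = 0. Lengths are in m, angles in rad, forces in N, time in s.
With the tool pointing down it reaches from about 0.4 to 0.85 m from the base axis. Payload 10.4 kg.
Tool frame: the origin (TCP) lies on the centre line of the jaws, within the pads' length; the fingertips stand r.tip_extent ahead of it and the grasp point (between the pads) lies 8 mm behind it (r.tip_extent is the distance from the TCP to the fingertips, in m); z points along the fingers, y is the direction in which the jaws open and shut (so a half turn about z gives the same grasp; the last joint's range is limited). The gripper opens to 87 mm and grips with 3 to 60 N. Pads are 19 mm wide; open, the fingers measure 117 mm over their backs; the gripper's body (75 mm by 190 mm) begins 51 mm behind the grasp point.
Start: joints at [1.135, 0.332, -0.065, 1.46, 0.022, 1.35, -0.088], TCP at [0.251, -0.573, 0.234] pointing down, gripper open.
Joint ranges: [-2.6, 2.6], [-0.5, 2.12], [-1.47, 1.34], [0.16, 2.42], [-1.27, 4.41], [0.06, 2.06], [-2.6, 2.6]. Speed limits (rad/s): [2.22, 2.22, 2.79, 2.79, 3.14, 3.14, 3.14].

## Interface

Orientations are given as a unit quaternion [x, y, z, w].
In Python, from bench import r gives the robot as it stands.
- The arm moves only by the shell command python3 -m jog 'ROWS' [FORCE]. ROWS is JSON, a list of rows, each a list of 7 numbers: the shift along the tool's x, y, z in cm, then the turn, a rotation vector about the tool's x, y, z in rad, then the opening, from -1 (shut) to 1 (fully open). In form: [[tx, ty, tz, wx, wy, wz, jaw], ...]. A call has 1 to 20 rows; each row shifts and turns the commanded pose from where the row before left it, along the tool's axes as they then stand; what a row does not reach is not made up. A row lasts 1/8 s, in which the tool goes at most 62.5 mm and 10.7 degrees, less where a joint would pass 70% of its speed; a pose out of reach is approached as far as the arm can. A call with a gripper value outside its range is refused whole. The fingers move at their own pace and stop on an object; FORCE is the grip in N (left out, the last holds). Time passes only in rows, so rows that do not move let the fingers close. It gives the time, the measured TCP pose, the force and the opening at its end, in the units of the state.
- r.read_state(): the state, without advancing time (a new reading comes with each control period).
- r.camera(name): name is "side" or "top" or "wrist"; returns a dict with "frame" (420x560x3 uint8, red, green, blue), "fx", "fy", "cx", "cy" (pixels), "camera_from_world" (4x4, takes a point from world to camera coordinates). Camera axes: x right, y down, z forward; pixel columns grow to the right and rows downward; lengths in m; the calibration is good to about 2 mm. A picture is of the moment at which its call begins. There is no depth.
- r.close_job(): hands the job in, once; it reports no verdict.
Trained networks look in a picture, given as the dict that the camera call returned (one of the last four; its "shot" number tells which), for a name from the list of things; names that differ only in an ending like _2 or _b are one class to them, and where a whole thing is asked for, a point or a joint stands for the part that bears it (a point fixed in the world has none). Each returns a list of dicts, best first, with "score" (0 to 1); they miss things now and then, are a little off and sometimes report something else, mostly with a low value. They report only what shows in the picture. A call takes as long as a camera call. They do not tell look-alikes from the thing itself.
- r.search_frame(picture, thing): "rect" ([left, top, right, bottom] in pixels, round what is visible of it).
The state is a dict: "time": time; "joint_positions": joint angles; "joint_vel": joint speeds; "joint_torque": joint torques, N m; "ee_pos": TCP position; "eef_rot": TCP orientation; "ft_force": force on the tool from outside, world axes, zero at the start; "torque": the same for the moment, N m; "width": finger opening in m.
Only numpy, scipy, OpenCV 4.12 (cv2) and the standard library are available. Lean on these libraries where they do the work, as an engineer would, in place of code of your own. Each camera call takes 0.05 s, during which the arm holds its last target.

## Working session

There is one attempt and no reset: what is moved stays moved. The work goes in short steps, Python scripts to look and compute and a shell command to move; the robot and the scene stay as the last step left them, time stands still between calls to the robot, and variables do not carry over. Pictures are saved under pics/ and viewed, and the job is handed in when it is done.

```bash
ls; mkdir -p pics; python3 - <<'E'
from bench import r
import cv2,numpy as np
print(r.read_state(), r.tip_extent)
for n in ["side","top","wrist"]:
    c=r.camera(n); cv2.imwrite(f"pics/{n}0.png",c["frame"][:,:,::-1]); print(n,c["fx"],c["cx"],c["cy"],np.round(c["camera_from_world"],3).tolist())
E
```

```text
pics
{'time': 0.0, 'joint_positions': array([ 1.13540469,  0.33288589, -0.06470948,  1.46094361,  0.02156064,
        1.34987803, -0.0884933 ]), 'joint_vel': array([ 0.00062484,  0.00207535, -0.00042597, -0.00114039, -0.00169914,
       -0.00025931,  0.00018798]), 'joint_torque': array([ 2.22109643e-04, -6.23244667e+01,  2.49191537e-02, -3.89897883e+01,
       -6.11302257e-02,  3.96707200e-02,  1.91255808e-04]), 'ee_pos': array([ 0.25059514, -0.57216004,  0.23274409]), 'eef_rot': array([ 9.78772768e-01,  2.04947219e-01, -1.57150913e-04, -6.93187753e-04]), 'ft_force': array([ 0.06438605, -0.21827175,  0.09494554]), 'torque': array([-0.02592368,  0.04503117,  0.02750732]), 'width': 0.08694476444950942} 0.011
side 437.5876245310817 278.9723561649811 204.42853643542045 [[-0.978, -0.208, -0.007, 0.54], [-0.108, 0.537, -0.837, 0.114], [0.178, -0.818, -0.547, 1.207], [0.0, 0.0, 0.0, 1.0]]
top 382.6225296716151 279.23137943924525 208.9790017493718 [[0.006, -0.999, -0.036, 0.016], [-0.999, -0.004, -0.04, 0.545], [0.04, 0.036, -0.999, 1.019], [0.0, 0.0, 0.0, 1.0]]
wrist 324.5135123596332 276.2840515019293 208.0200271330541 [[0.402, -0.916, -0.001, -0.624], [-0.886, -0.389, 0.251, -0.03], [-0.23, -0.1, -0.968, 0.39], [0.0, 0.0, 0.0, 1.0]]
```

View pics/top0.png

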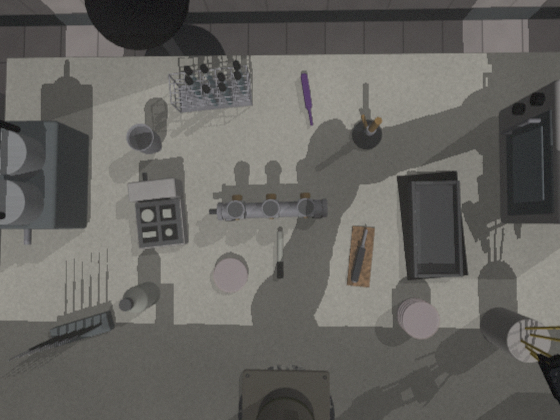

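View pics/side0.png

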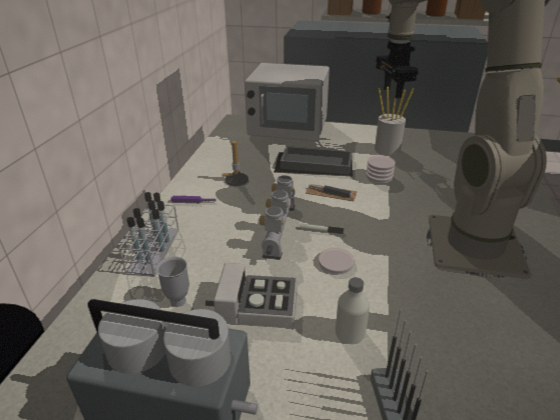

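View pics/wrist0.png

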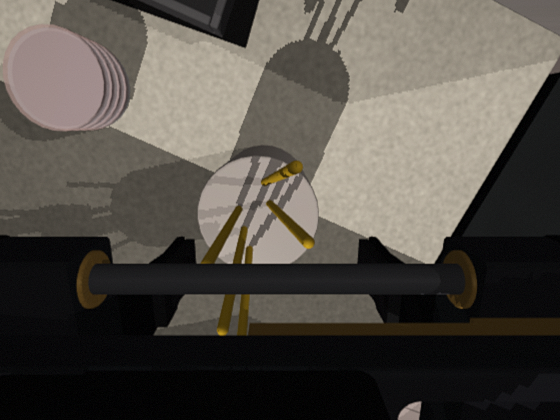

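```bash
cat > h.py <<'E'
from bench import r
import cv2,numpy as np
from scipy.spatial.transform import Rotation as R
def K(c): return np.array([[c["fx"],0,c["cx"]],[0,c["fy"],c["cy"]],[0,0,1.]])
def unproj(c,px,z):
    T=np.array(c["camera_from_world"]);Rm=T[:3,:3];o=-Rm.T@T[:3,3]
    px=np.atleast_2d(px).astype(float)
    d=np.c_[(px[:,0]-c["cx"])/c["fx"],(px[:,1]-c["cy"])/c["fy"],np.ones(len(px))]@Rm
    return o+d*((z-o[2])/d[:,2])[:,None]
def proj(c,P):
    P=np.atleast_2d(P).astype(float);T=np.array(c["camera_from_world"]);q=P@T[:3,:3].T+T[:3,3]
    return np.c_[c["fx"]*q[:,0]/q[:,2]+c["cx"],c["fy"]*q[:,1]/q[:,2]+c["cy"]]
def crop(c,name,x0,y0,x1,y1,s):
    im=c["frame"][y0:y1,x0:x1,::-1]; cv2.imwrite(f"pics/{name}.png",cv2.resize(im,None,fx=s,fy=s,interpolation=cv2.INTER_CUBIC))
E
python3 - <<'E'
from h import *
c=r.camera("top")
crop(c,"t_ctrl",115,165,215,255,6)
crop(c,"t_mani",205,165,395,295,4)
crop(c,"t_tray",385,160,480,290,4)
for n in ["controller","manifold","punch","tray","mat","pad","plug0","dishes","dish","burner","funnel","wash_bottle","marker"]:
    print(n,[(np.round(d["rect"]).tolist(),round(d["score"],2)) for d in r.search_frame(c,n)][:4])
E
```

```text
controller [([128.0, 172.0, 189.0, 252.0], 0.77)]
manifold [([208.0, 196.0, 326.0, 221.0], 0.76), ([215.0, 258.0, 250.0, 291.0], 0.68)]
punch [([354.0, 114.0, 384.0, 152.0], 0.69), ([302.0, 73.0, 313.0, 124.0], 0.6)]
tray [([409.0, 183.0, 462.0, 280.0], 0.77), ([354.0, 115.0, 383.0, 149.0], 0.25)]
mat [([396.0, 171.0, 470.0, 280.0], 0.95), ([208.0, 196.0, 327.0, 223.0], 0.46), ([408.0, 182.0, 464.0, 276.0], 0.26)]
pad [([346.0, 224.0, 375.0, 286.0], 0.59), ([213.0, 258.0, 250.0, 290.0], 0.37), ([268.0, 191.0, 276.0, 201.0], 0.32)]
plug0 [([299.0, 193.0, 311.0, 196.0], 0.5), ([268.0, 189.0, 277.0, 199.0], 0.48)]
dishes [([398.0, 296.0, 438.0, 337.0], 0.76), ([163.0, 228.0, 175.0, 236.0], 0.47), ([395.0, 170.0, 469.0, 280.0], 0.16)]
dish [([212.0, 258.0, 250.0, 291.0], 0.94), ([117.0, 284.0, 162.0, 310.0], 0.34), ([140.0, 211.0, 153.0, 222.0], 0.26)]
burner [([353.0, 115.0, 381.0, 150.0], 0.56)]
funnel [([128.0, 125.0, 163.0, 156.0], 0.7)]
wash_bottle [([300.0, 189.0, 311.0, 198.0], 0.6), ([117.0, 281.0, 158.0, 311.0], 0.56)]
marker [([279.0, 231.0, 283.0, 274.0], 0.78), ([353.0, 228.0, 369.0, 282.0], 0.31)]
```

View pics/t_ctrl.png

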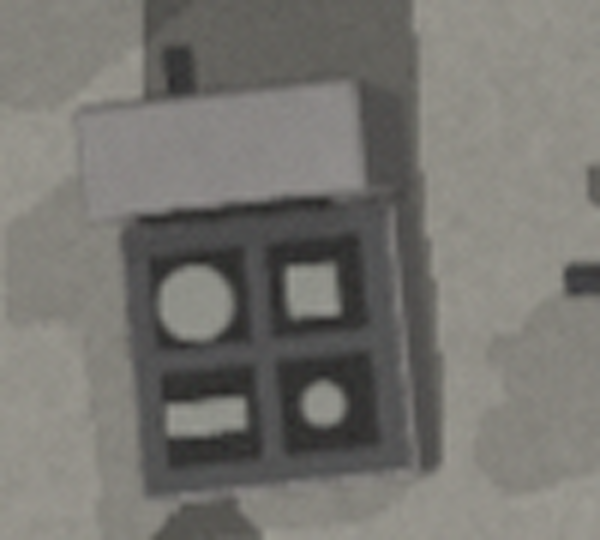

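View pics/t_mani.png

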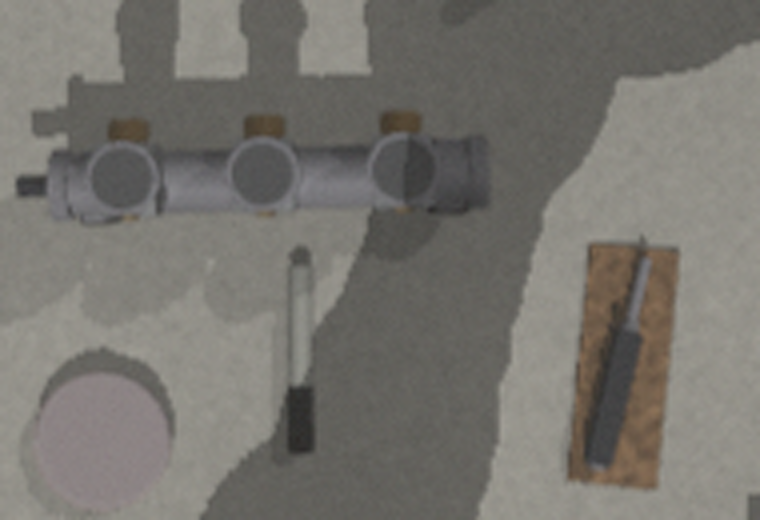

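View pics/t_tray.png

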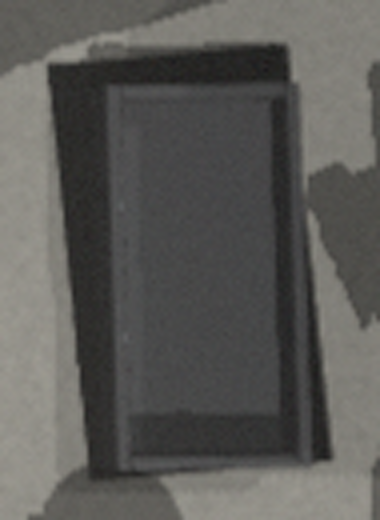

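```bash
python3 - <<'E'
from h import *
c=r.camera("top")
def w(pts,x0,y0,s,z): 
    p=(np.array(pts)+.5)/s-.5+[x0,y0]; return np.round(unproj(c,p,z)[:,:2],4)
print("panel",w([(148,492),(413,466),(125,228),(393,205)],115,165,6,.042).tolist())
k=w([(206,416),(324,403),(312,290),(196,302)],115,165,6,.05);print("keys",k.tolist())
def fit(model,obs):
    m=np.array(model,float);o=np.array(obs);a=m-m.mean(0);b=o-o.mean(0)
    th=np.arctan2((a[:,0]*b[:,1]-a[:,1]*b[:,0]).sum(),(a*b).sum());Rm=np.array([[np.cos(th),-np.sin(th)],[np.sin(th),np.cos(th)]])
    t=o.mean(0)-Rm@m.mean(0); res=m@Rm.T+t-o
    print("  fit",np.round(t,4),"th",round(th,4),"res",np.round(np.abs(res).max(),4))
fit([(-.026,.026),(-.026,-.026),(.024,-.026),(.024,.026)],k)
t=w([(124,175),(264,172),(404,169)],205,165,4,.124);print("seats",t.tolist());fit([(0,.085),(0,0),(0,-.085)],t)
hd=w([(128,124),(264,121),(401,117)],205,165,4,.09);print("heads",hd.tolist())
p=w([(588,243),(680,249),(658,487),(570,481)],205,165,4,.003);print("pad",p.tolist());fit([(.08,.03),(.08,-.03),(-.08,-.03),(-.08,.03)],p)
print("punch tail, shoulder, tip",w([(598,465),(633,332),(646,256)],205,165,4,.012).tolist())
m=w([(49,65),(288,44),(330,460),(90,478)],385,160,4,.002);print("mat",m.tolist());fit([(-.08,.14),(-.08,-.14),(.08,-.14),(.08,.14)],m[[3,0,1,2]])
q=w([(106,84),(298,82),(314,467),(117,469)],385,160,4,.034);print("tray",q.tolist());fit([(-.0625,.125),(-.0625,-.125),(.0625,-.125),(.0625,.125)],q[[3,0,1,2]])
for n,u,v,z in [("dish",231,275,.015),("dishes",418,318,.062),("burner",367,135,.05),("funnel",142,140,.11),("wb",128,305,.14),("marker0",280,232,.008),("marker1",280,277,.008)]: print(n,np.round(unproj(c,(u,v),z),3))
s=r.camera("side")
crop(s,"s_mani",225,140,385,275,5)
E
```

```text
panel [[0.4434, 0.3866], [0.4556, 0.2692], [0.5595, 0.3992], [0.5701, 0.2799]]
keys [[0.4771, 0.3584], [0.4831, 0.3064], [0.5323, 0.3126], [0.5268, 0.3638]]
  fit [0.5058 0.3354] th 0.1137 res 0.0003
seats [[0.5419, 0.1199], [0.5441, 0.0355], [0.5462, -0.0483]]
  fit [0.5441 0.0357] th 0.0256 res 0.001
heads [[0.5752, 0.1229], [0.5773, 0.0378], [0.5801, -0.0474]]
pad [[0.5024, -0.1759], [0.4987, -0.2373], [0.3399, -0.2221], [0.3432, -0.1637]]
  fit [ 0.421  -0.1997] th -0.0825 res 0.0011
punch tail, shoulder, tip [[0.3554, -0.1809], [0.4434, -0.2042], [0.494, -0.2129]]
mat [[0.6364, -0.2976], [0.6507, -0.4563], [0.3736, -0.4802], [0.3601, -0.3228]]
  fit [ 0.5052 -0.3892] th 1.6597 res 0.1592
tray [[0.6199, -0.3257], [0.6214, -0.4489], [0.3731, -0.4558], [0.3705, -0.3307]]
  fit [ 0.4962 -0.3903] th 1.5972 res 0.1253
dish [[0.368 0.147 0.015]]
dishes [[ 0.272 -0.331  0.062]]
burner [[ 0.737 -0.209  0.05 ]]
funnel [[0.712 0.357 0.11 ]]
wb [[0.311 0.371 0.14 ]]
marker0 [[0.483 0.017 0.008]]
marker1 [[0.363 0.016 0.008]]
```

View pics/s_mani.png

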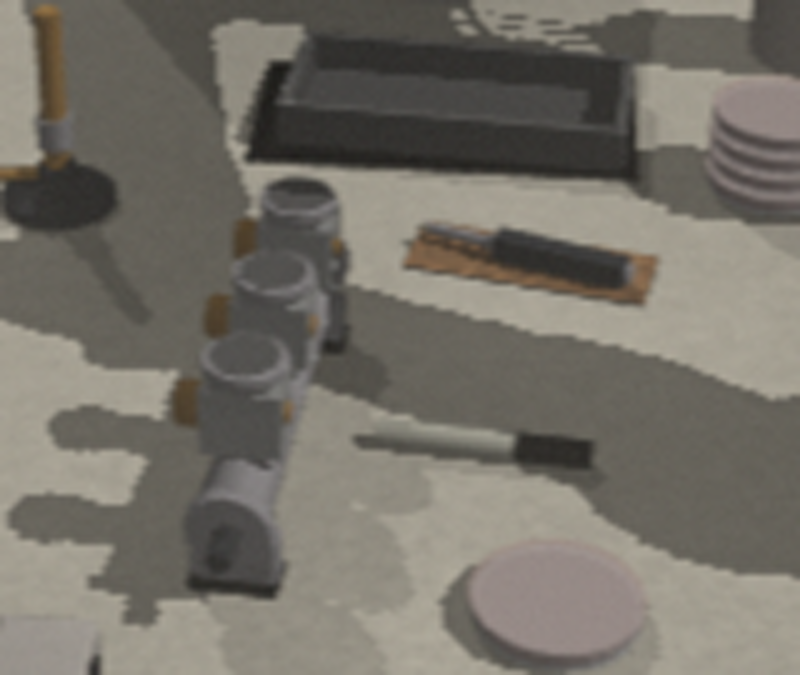

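```bash
python3 -m jog '[[0,0,-3,0,0,0,1],[0,0,-3,0,0,0.138,1],[0,0,-2,0,0,0.138,1],[0,0,0,0,0,0.137,0],[4,-4,0,0,0,0,-1],[5,-4,0,0,0,0,-1],[5,-5,0,0,0,0,-1],[4,-5,0,0,0,0,-1],[4,-5,0,0,0,0,-1],[0,-5,0,0,0,0,-1],[0,-5,0,0,0,0,-1],[0,-5,0,0,0,0,-1],[0,0,0,0,0,0,-1]]'
cat > st.py <<'E'
from h import *
import sys
s=r.read_state();Rm=R.from_quat(s["eef_rot"]).as_matrix()
print("t",s["time"],"p",np.round(s["ee_pos"],4),"w",round(s["width"],4),"F",np.round(s["ft_force"],1))
print("x",np.round(Rm[:,0],3),"y",np.round(Rm[:,1],3),"z",np.round(Rm[:,2],3),"q",np.round(s["joint_positions"],2))
for a in sys.argv[1:]:
    g=np.array([float(v) for v in a.split(",")]);d=Rm.T@(g[:3]-s["ee_pos"])*100
    print("goal",a,"tool cm",np.round(d,2))
E
python3 st.py 0.477,0.358,0.15
```

```text
time: 2.58
ee_pos: [0.4626, -0.1977, 0.3143]
eef_rot: [1.0, 0.003, 0.001, 0.0]
ft_force: [-1.1, -1.0, 0.3]
width: 0.0019
t 2.575 p [ 0.4626 -0.1977  0.3143] w 0.0019 F [-1.1 -1.   0.3]
x [1.    0.006 0.001] y [ 0.006 -1.     0.   ] z [ 0.001 -0.    -1.   ] q [ 0.61  0.05 -0.31  1.63  0.01  1.47 -1.26]
goal 0.477,0.358,0.15 tool cm [  1.75 -55.56  16.43]
```

```bash
python3 -m jog '[[0,-6,0,0,0,0,-1],[0,-6,0,0,0,0,-1],[0,-6,0,0,0,0,-1],[0,-6,0,0,0,0,-1],[0,-6,0,0,0,0,-1],[0,-6,0,0,0,0,-1],[0,-6,0,0,0,0,-1],[0,-6,2,0,0,0,-1],[0,-5,4,0,0,0,-1],[0,-2.5,5,0,0,0,-1],[-5,0,3,0,0,0,-1],[0,0,0,0,0,0,-1],[0,0,0,0,0,0,-1]]'
python3 - <<'E'
from h import *
c=r.camera("wrist"); cv2.imwrite("pics/w1.png",c["frame"][:,:,::-1])
E
python3 st.py 0.477,0.358,0.10
```

```text
time: 4.2
ee_pos: [0.4134, 0.351, 0.1754]
eef_rot: [1.0, -0.001, 0.001, -0.0]
ft_force: [0.9, 0.1, 0.6]
width: -0.0001
t 4.25 p [0.4139 0.3512 0.1758] w 0.0003 F [0.3 0.6 0.3]
x [ 1.    -0.002  0.002] y [-0.002 -1.    -0.001] z [ 0.002  0.001 -1.   ] q [-0.08  0.29 -0.83  1.72  0.23  1.22 -2.53]
goal 0.477,0.358,0.10 tool cm [ 6.29 -0.69  7.6 ]
```

View pics/w1.png

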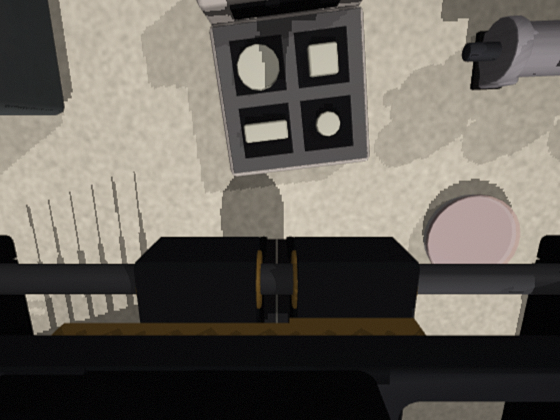

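```bash
python3 - <<'E'
from h import *
c=r.camera("wrist")
print(np.round(unproj(c,[(266,131),(328,124),(323,60),(258,67)],.05),4).tolist())
E
python3 -m jog '[[0,0,0,0,0,-0.13,-1],[0,0,0,0,0,-0.13,-1],[0,0,0,0,0,-0.14,-1],[0,0,0,0,0,0,-1]]'
python3 st.py 0.477,0.358,0.10 .483,.3064,.1 .5323,.3126,.1
```

```text
[[0.4771, 0.3601, 0.05], [0.4827, 0.3086, 0.05], [0.5318, 0.3144, 0.05], [0.5267, 0.366, 0.05]]
time: 4.8
ee_pos: [0.4133, 0.3513, 0.1755]
eef_rot: [0.98, 0.197, 0.001, -0.0]
ft_force: [-0.6, 0.0, -0.4]
width: 0.0004
t 4.8 p [0.4133 0.3513 0.1755] w 0.0004 F [-0.6  0.  -0.4]
x [0.922 0.387 0.002] y [ 0.387 -0.922 -0.   ] z [ 0.001  0.001 -1.   ] q [-0.03  0.31 -0.89  1.72  0.25  1.23 -2.15]
goal 0.477,0.358,0.10 tool cm [6.12 1.85 7.56]
goal .483,.3064,.1 tool cm [4.67 6.84 7.56]
goal .5323,.3126,.1 tool cm [9.46 8.18 7.56]
```

```bash
python3 -m jog '[[3,1,3,0,0,0,-1],[3.1,0.8,4,0,0,0,-1],[0,0,1.5,0,0,0,-1],[0,0,0.5,0,0,0,-1],[0,0,0,0,0,0,-1],[0,0,0,0,0,0,-1]]'
python3 st.py 0.477,0.359,0.0565
```

```text
time: 5.55
ee_pos: [0.4754, 0.3591, 0.0862]
eef_rot: [0.98, 0.199, 0.001, -0.0]
ft_force: [0.5, -0.1, 0.0]
width: 0.0003
t 5.55 p [0.4754 0.3591 0.0862] w 0.0003 F [ 0.5 -0.1  0. ]
x [0.921 0.389 0.002] y [ 0.389 -0.921  0.   ] z [ 0.002  0.001 -1.   ] q [-0.1   0.52 -0.8   1.67  0.41  1.12 -2.18]
goal 0.477,0.359,0.0565 tool cm [0.14 0.07 2.97]
```

```bash
python3 -m jog '[[0.1,0,1.5,0,0,0,-1],[0,0,1,0,0,0,-1],[0,0,0.25,0,0,0,-1],[0,0,0.2,0,0,0,-1],[0,0,0,0,0,0,-1],[0,0,0,0,0,0,-1]]'
python3 st.py 0.477,0.359,0.0565
```

```text
time: 6.3
ee_pos: [0.4761, 0.3586, 0.0563]
eef_rot: [0.98, 0.198, -0.0, 0.001]
ft_force: [-4.9, -5.7, 13.8]
width: 0.0005
t 6.3 p [0.4761 0.3586 0.0563] w 0.0005 F [-4.9 -5.7 13.8]
x [ 0.921  0.389 -0.   ] y [ 0.389 -0.921  0.001] z [ 0.    -0.001 -1.   ] q [-0.11  0.56 -0.78  1.69  0.44  1.08 -2.2 ]
goal 0.477,0.359,0.0565 tool cm [ 0.1   0.   -0.02]
```

```bash
python3 -m jog '[[0,0,-2,0,0,0,-1],[0,0,-2,0,0,0,-1],[-1.4,5,0,0,0,0,-1],[0,0,0,0,0,0,-1],[0,0,0,0,0,0,-1]]'
python3 st.py 0.483,0.3075,0.057
```

```text
time: 6.92
ee_pos: [0.4829, 0.3077, 0.0961]
eef_rot: [0.98, 0.198, 0.0, -0.0]
ft_force: [0.7, 0.6, 0.4]
width: 0.0006
t 6.925 p [0.4829 0.3077 0.0961] w 0.0006 F [0.7 0.6 0.4]
x [0.921 0.389 0.001] y [ 0.389 -0.921 -0.   ] z [ 0.001  0.001 -1.   ] q [ 0.01  0.46 -0.81  1.73  0.37  1.11 -2.09]
goal 0.483,0.3075,0.057 tool cm [-0.01  0.02  3.91]
```

```bash
python3 -m jog '[[0,0,2,0,0,0,-1],[0,0,1.5,0,0,0,-1],[0,0,0.25,0,0,0,-1],[0,0,0.15,0,0,0,-1],[0,0,0,0,0,0,-1],[0,0,0,0,0,0,-1]]'
python3 st.py
```

```text
time: 7.68
ee_pos: [0.4817, 0.3078, 0.0564]
eef_rot: [0.98, 0.199, -0.001, 0.0]
ft_force: [-5.3, -4.6, 12.5]
width: 0.0001
t 7.675 p [0.4817 0.3078 0.0564] w 0.0001 F [-5.3 -4.6 12.5]
x [ 0.921  0.39  -0.002] y [ 0.39  -0.921  0.   ] z [-0.001 -0.001 -1.   ] q [-0.01  0.51 -0.79  1.76  0.41  1.05 -2.12]
```

```bash
python3 -m jog '[[0,0,-2,0,0,0,-1],[0,0,-2,0,0,0,-1],[4.8,1.35,0,0,0,0,-1],[0,0,0,0,0,0,-1],[0,0,1.5,0,0,0,-1],[0,0,0,0,0,0,-1]]'
python3 st.py 0.532,0.3135,0.057
```

```text
time: 8.43
ee_pos: [0.5306, 0.3133, 0.0798]
eef_rot: [0.98, 0.199, -0.001, 0.0]
ft_force: [0.0, 0.7, -0.4]
width: 0.0003
t 8.425 p [0.5306 0.3133 0.0798] w 0.0003 F [ 0.   0.7 -0.4]
x [ 0.921  0.39  -0.003] y [ 0.39  -0.921  0.   ] z [-0.002 -0.001 -1.   ] q [-0.02  0.56 -0.77  1.62  0.42  1.14 -2.07]
goal 0.532,0.3135,0.057 tool cm [0.15 0.03 2.28]
```

```bash
python3 -m jog '[[0.1,0,1.5,0,0,0,-1],[0,0,0.5,0,0,0,-1],[0,0,0.3,0,0,0,-1],[0,0,0.05,0,0,0,-1],[0,0,0,0,0,0,-1],[0,0,0,0,0,0,-1]]'
python3 st.py
```

```text
time: 9.18
ee_pos: [0.5331, 0.3142, 0.058]
eef_rot: [0.98, 0.199, 0.0, -0.0]
ft_force: [-2.1, -1.3, 4.2]
width: 0.0004
t 9.175 p [0.5331 0.3142 0.058 ] w 0.0004 F [-2.1 -1.3  4.2]
x [0.921 0.389 0.   ] y [ 0.389 -0.921  0.   ] z [ 0.  0. -1.] q [-0.03  0.59 -0.76  1.63  0.44  1.1  -2.08]
```

```bash
python3 -m jog '[[0,0,0.1,0,0,0,-1],[0,0,0,0,0,0,-1],[0,0,0,0,0,0,-1]]'
python3 st.py
```

```text
time: 9.55
ee_pos: [0.5332, 0.3142, 0.0568]
eef_rot: [0.98, 0.199, 0.0, -0.0]
ft_force: [-1.6, -0.4, 4.1]
width: 0.0002
t 9.55 p [0.5332 0.3142 0.0568] w 0.0002 F [-1.6 -0.4  4.1]
x [0.921 0.389 0.   ] y [ 0.389 -0.921 -0.   ] z [ 0.  0. -1.] q [-0.03  0.59 -0.76  1.63  0.45  1.1  -2.08]
```

```bash
python3 -m jog '[[0,0,0.06,0,0,0,-1],[0,0,0,0,0,0,-1],[0,0,0,0,0,0,-1]]'
python3 -m jog '[[0,0,-3,0,0,0,-1],[0,0,-5,0,0,0,-1],[0,0,-5,0,0,0.13,-1],[0,5,-5,0,0,0.14,0],[0,5,-2,0,0,0.13,1],[0,5,0,0,0,0,1],[0,0,0,0,0,0,1]]'
python3 st.py .496,-.33,.20
```

```text
time: 9.93
ee_pos: [0.5332, 0.3142, 0.0565]
eef_rot: [0.98, 0.199, 0.0, 0.0]
ft_force: [-2.7, -0.9, 7.7]
width: 0.0003
time: 10.8
ee_pos: [0.5527, 0.1668, 0.2502]
eef_rot: [1.0, -0.004, 0.001, 0.001]
ft_force: [0.3, 0.3, -0.0]
width: 0.0324
t 10.8 p [0.5527 0.1668 0.2502] w 0.0324 F [ 0.3  0.3 -0. ]
x [ 1.    -0.007  0.001] y [-0.007 -1.     0.002] z [ 0.001 -0.002 -1.   ] q [ 0.23  0.3  -0.73  1.54  0.2   1.38 -2.1 ]
goal .496,-.33,.20 tool cm [-5.31 49.71  5.13]
```

```bash
python3 - <<'E'
from h import *
c=r.camera("side")
print("oven base",np.round(unproj(c,[(248,133),(322,139)],0),3).tolist(), "oven top guess", np.round(proj(c,[[.5,-.56,.0],[.5,-.56,.15],[.65,-.56,0],[.65,-.56,.15]])))
crop(c,"s_t",225,50,425,200,4)
c=r.camera("top"); cv2.imwrite("pics/top2.png",c["frame"][:,:,::-1])
E
```

```text
oven base [[0.816, -0.612, 0.0], [0.501, -0.612, 0.0]] oven top guess [[321. 144.]
 [322. 109.]
 [284. 141.]
 [284. 106.]]
```

View pics/s_t.png

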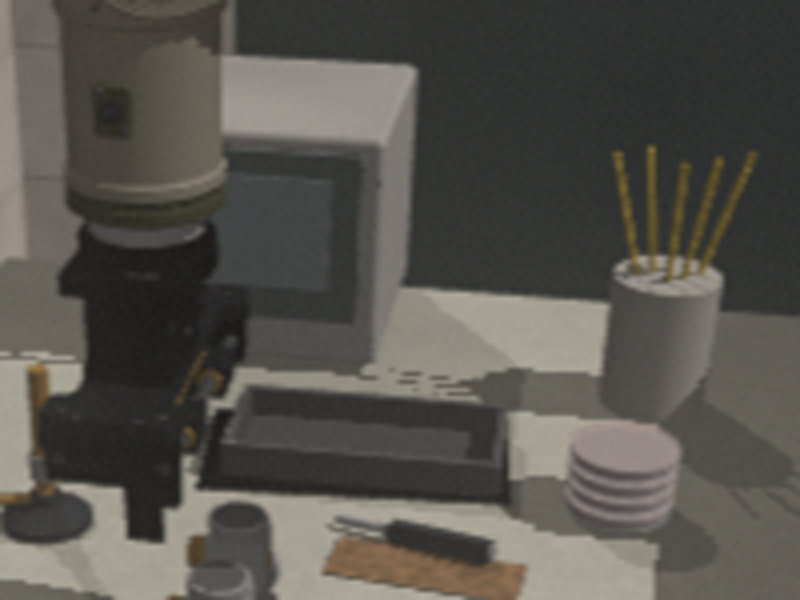

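View pics/top2.png

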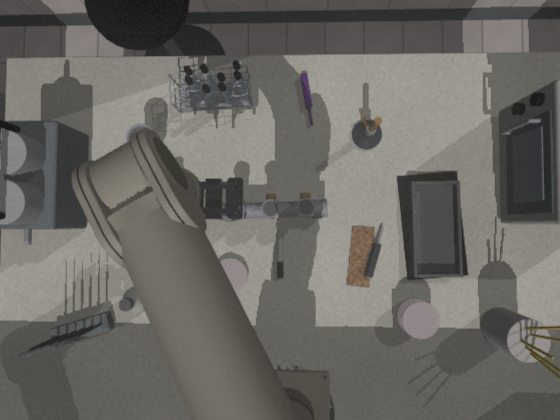

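```bash
python3 -m jog '[[0,5,0,0,0,0,1],[-1,5.5,0,0,0,0,1],[-1,5.5,0,0,0,0,1],[-1,5.5,0,0,0,0,1],[-1,5.5,0,0,0,0,1],[-1,5.5,0,0,0,0,1],[-0.6,5.5,0,0,0,0,1],[0,5.5,0,0,0,0,1],[0,5.5,0,0,0,0,1],[0,5.5,0,0,0,0,1],[0,5,0,0,0,-0.02,1],[0,2.5,5,0,0,0,0.3],[0,0,4,0,0,0,0.3],[0,0,0,0,0,0,0.3],[0,0,0,0,0,0,0.3]]'
python3 st.py .496,-.448,.021
python3 - <<'E'
from h import *
c=r.camera("wrist"); cv2.imwrite("pics/w3.png",c["frame"][:,:,::-1])
c=r.camera("top"); cv2.imwrite("pics/top3.png",c["frame"][:,:,::-1])
E
```

```text
time: 12.78
ee_pos: [0.4975, -0.4473, 0.1622]
eef_rot: [1.0, 0.011, 0.001, 0.0]
ft_force: [-0.8, 0.2, 0.9]
width: 0.059
t 12.775 p [ 0.4975 -0.4473  0.1622] w 0.059 F [-0.8  0.2  0.9]
x [1.    0.022 0.002] y [ 0.022 -1.     0.001] z [ 0.002 -0.001 -1.   ] q [ 0.92  0.49 -0.36  1.41  0.17  1.27 -1.  ]
goal .496,-.448,.021 tool cm [-0.18  0.05 14.12]
```

View pics/w3.png

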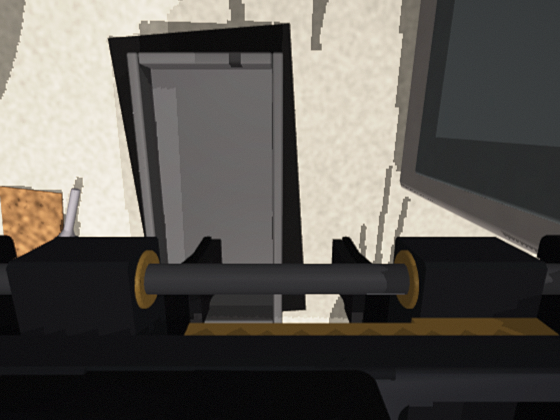

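View pics/top3.png

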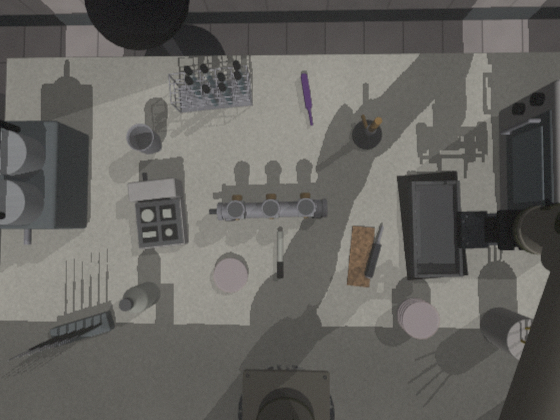

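```bash
python3 - <<'E'
from h import *
c=r.camera("wrist")
print(np.round(unproj(c,[(278,60),(279,150),(279,230)],.034),4).tolist())
E
python3 -m jog '[[0,0,4,0,0,0,0.3],[0,0,4,0,0,0,0.3],[0,0,3,0,0,0,0.3],[0,0,2,0,0,0,0.3],[0,0,0.9,0,0,0,0.3],[0,0,0,0,0,0,0.3],[0,0,0,0,0,0,0.3]]'
python3 st.py .496,-.448,.021
```

```text
[[0.6159, -0.4469, 0.034], [0.5448, -0.4493, 0.034], [0.4729, -0.451, 0.034]]
time: 13.8
ee_pos: [0.4964, -0.4486, 0.0228]
eef_rot: [1.0, 0.01, 0.001, 0.001]
ft_force: [-0.6, 0.3, 0.4]
width: 0.0566
t 13.8 p [ 0.4964 -0.4486  0.0228] w 0.0566 F [-0.6  0.3  0.4]
x [1.    0.02  0.002] y [ 0.02  -1.     0.001] z [ 0.002 -0.001 -1.   ] q [ 0.91  0.63 -0.33  1.52  0.23  1.03 -1.03]
goal .496,-.448,.021 tool cm [-0.04 -0.06  0.18]
```

```bash
python3 -m jog '[[0,0.1,0.1,0,0,-0.01,0.3],[0,0,0,0,0,0,-1],[0,0,0,0,0,0,-1],[0,0,0,0,0,0,-1],[0,0,0,0,0,0,-1],[0,0,0,0,0,0,-1]]' 60
python3 -m jog '[[0,0,-1,0,0,0,-1],[0,0,-1,0,0,0,-1],[0,0,-2,0,0,0,-1],[0,0,-2,0,0,0,-1],[0,0,0,0,0,0,-1]]'
python3 st.py
python3 - <<'E'
from h import *
c=r.camera("side");crop(c,"s4",225,50,425,200,4)
E
```

```text
time: 14.55
ee_pos: [0.4957, -0.4491, 0.0203]
eef_rot: [1.0, 0.015, -0.0, 0.0]
ft_force: [-0.1, -0.4, 0.1]
width: 0.0145
time: 15.18
ee_pos: [0.497, -0.4501, 0.0833]
eef_rot: [1.0, 0.015, 0.002, 0.002]
ft_force: [-0.3, 0.8, -3.2]
width: 0.0087
t 15.175 p [ 0.497  -0.4501  0.0833] w 0.0087 F [-0.3  0.8 -3.2]
x [1.    0.03  0.003] y [ 0.03  -1.     0.003] z [ 0.003 -0.003 -1.   ] q [ 0.92  0.56 -0.35  1.48  0.2   1.13 -1.01]
```

View pics/s4.png

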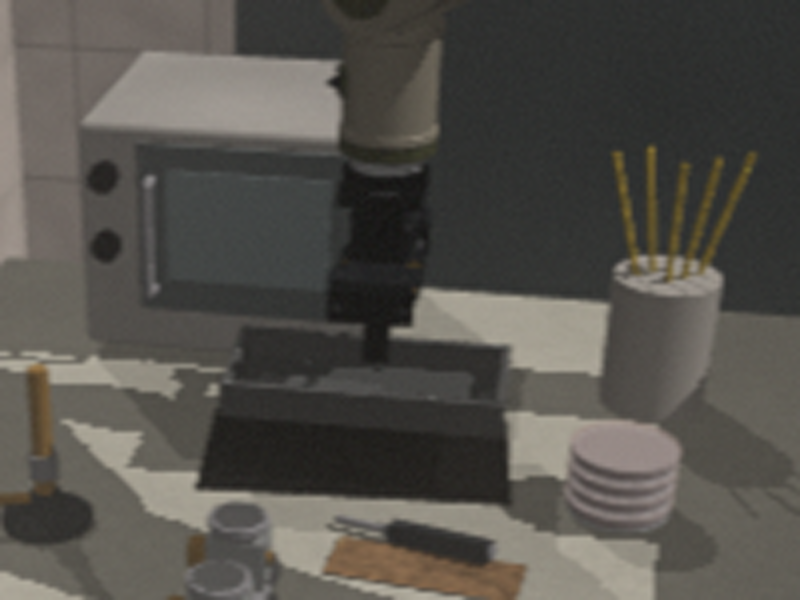

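```bash
python3 -m jog '[[0,0,-3,0,0,0,-1],[0,0,-4,0,0,0,-1],[0,0,-4,0,0,0,-1],[0,-3,-2,0,0,0,-1],[0,-4,0,0,0,0,-1],[0,-4,0,0,0,0,-1],[0,-4,0,0,0,0,-1],[0,-4,0,0,0,0,-1],[0,-4,0,0,0,0,-1],[0,0,0,0,0,-0.157,-1],[0,0,0,0,0,-0.157,-1],[0,0,0,0,0,-0.157,-1],[0,0,0,0,0,-0.157,-1],[0,0,0,0,0,-0.157,-1],[0,0,0,0,0,-0.157,-1],[0,0,0,0,0,-0.157,-1],[0,0,0,0,0,-0.157,-1],[0,0,0,0,0,-0.157,-1],[0,0,0,0,0,-0.153,-1]]'
python3 st.py .715,.04,.21
```

```text
time: 17.6
ee_pos: [0.4885, -0.219, 0.2096]
eef_rot: [0.696, 0.718, -0.0, -0.001]
ft_force: [0.2, 0.0, -2.9]
width: 0.0084
t 17.6 p [ 0.4885 -0.219   0.2096] w 0.0084 F [ 0.2  0.  -2.9]
x [-0.03   1.     0.001] y [ 1.     0.03  -0.001] z [-0.001  0.001 -1.   ] q [ 0.91  0.21 -0.64  1.7   0.13  1.27  0.27]
goal .715,.04,.21 tool cm [25.21 23.42 -0.04]
```

```bash
python3 -m jog '[[3,3,0,0,0,0,-1],[4,4,0,0,0,0,-1],[4,4,0,0,0,0,-1],[4,4,0,0,0,0,-1],[4,4,0,0,0,0,-1],[4,3,0,0,0,0,-1],[2.2,1.4,0,0,0,0,-1],[0,0,0,0,0,0,-1],[0,0,0,0,0,0,-1]]'
python3 st.py .715,.04,.21
python3 - <<'E'
from h import *
c=r.camera("side");crop(c,"s5",160,60,360,240,4)
c=r.camera("top");crop(c,"t5",180,70,380,270,3)
E
```

```text
time: 18.73
ee_pos: [0.7162, 0.0376, 0.2096]
eef_rot: [0.698, 0.716, -0.001, -0.0]
ft_force: [-0.6, -0.8, -4.4]
width: 0.0084
t 18.725 p [0.7162 0.0376 0.2096] w 0.0084 F [-0.6 -0.8 -4.4]
x [-0.024  1.    -0.001] y [ 1.     0.024 -0.001] z [-0.001 -0.001 -1.   ] q [ 0.29  0.64 -0.68  1.18  0.39  1.45 -0.3 ]
goal .715,.04,.21 tool cm [ 0.24 -0.12 -0.04]
```

View pics/s5.png

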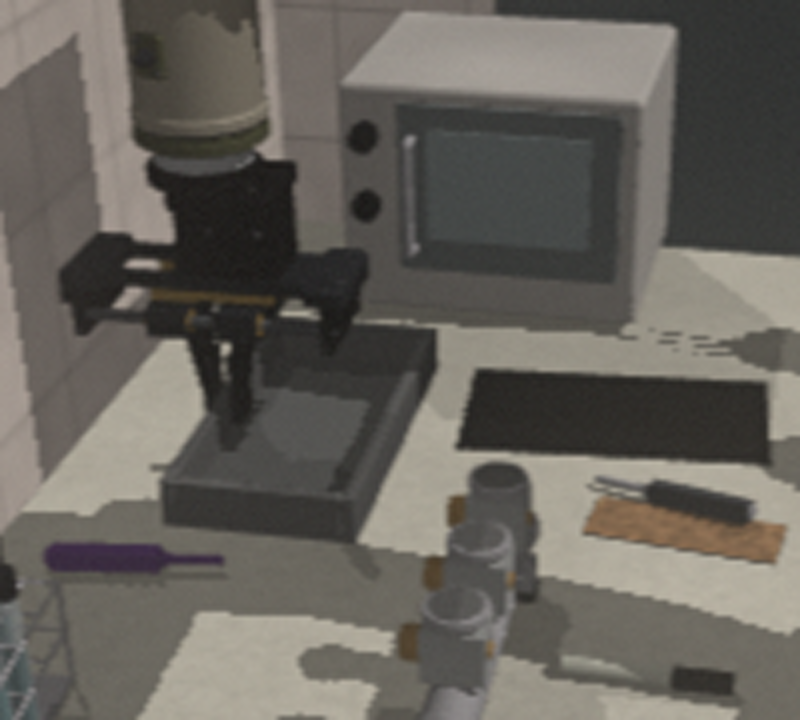

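View pics/t5.png

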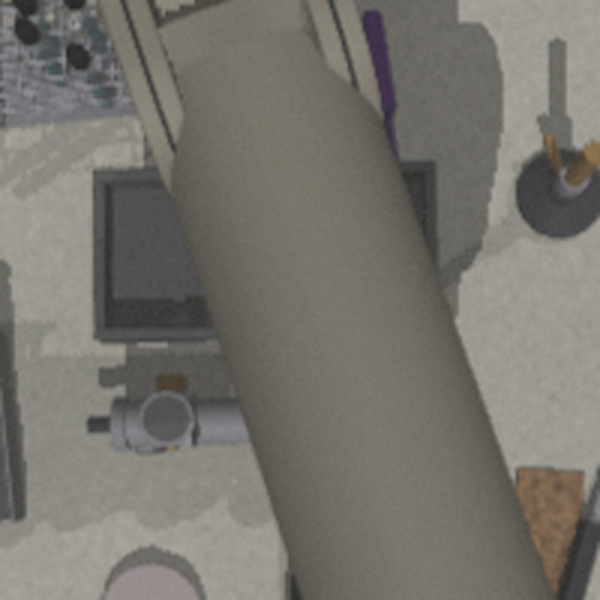

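```bash
python3 -m jog '[[0.1,0.2,4,0,0,0,-1],[0,0,4,0,0,0,-1],[0,0,4,0,0,0,-1],[0,0,3,0,0,0,-1],[0,0,2,0,0,0,-1],[0,0,0.6,0,0,0,-1],[0,0,0,0,0,0,-1],[0,0,0,0,0,0,-1]]'
python3 st.py .694,.04,.02
python3 - <<'E'
from h import *
c=r.camera("side");crop(c,"s6",160,60,360,240,4)
c=r.camera("wrist");cv2.imwrite("pics/w6.png",c["frame"][:,:,::-1])
E
```

```text
time: 19.82
ee_pos: [0.7193, 0.0398, 0.0359]
eef_rot: [0.698, 0.716, 0.001, 0.001]
ft_force: [-0.9, -0.4, -3.5]
width: 0.0086
t 19.825 p [0.7193 0.0398 0.0359] w 0.0086 F [-0.9 -0.4 -3.5]
x [-0.025  1.     0.   ] y [1.    0.025 0.002] z [ 0.002  0.    -1.   ] q [ 0.28  0.78 -0.63  1.34  0.47  1.17 -0.36]
goal .694,.04,.02 tool cm [ 0.09 -2.54  1.58]
```

View pics/s6.png

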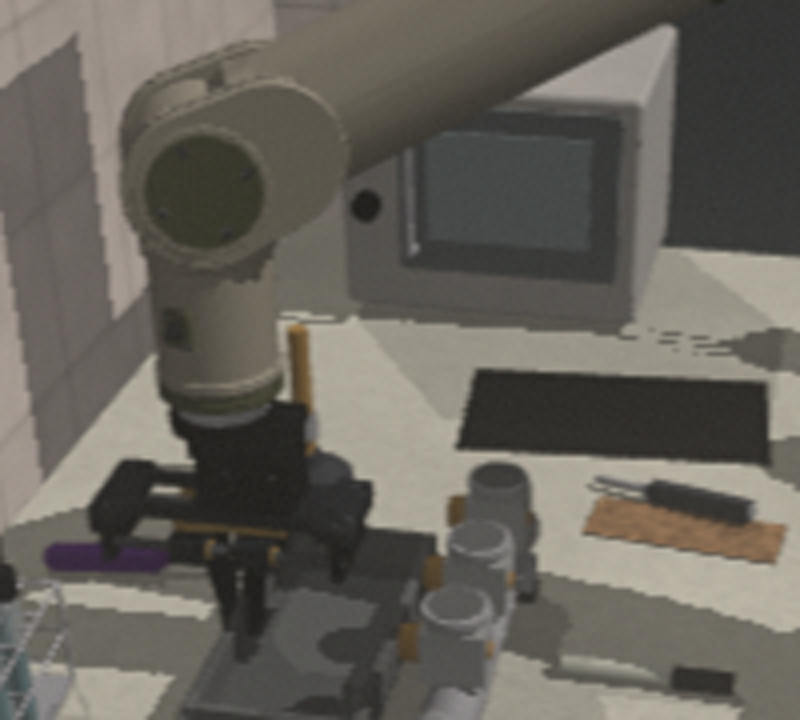

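View pics/w6.png

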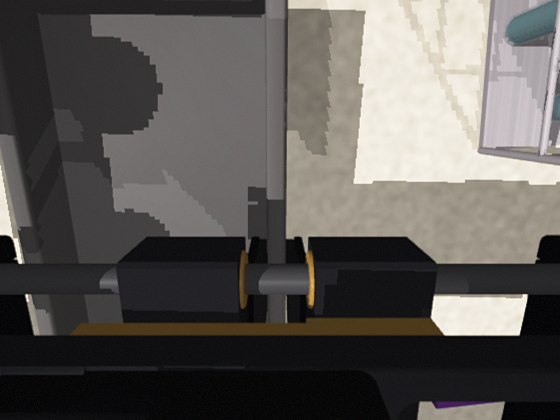

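```bash
python3 -m jog '[[0,-0.8,0,0,0,0,-1],[0,-0.9,0,0,0,0,-1],[0,-0.7,0,0,0,0,-1],[0,0,0.6,0,0,0,-1],[0,0,0.6,0,0,0,-1],[0,0,0.3,0,0,0,-1],[0,0,0.2,0,0,0,-1],[0,0,0,0,0,0,-1]]'
python3 st.py .694,.04,.02
```

```text
time: 20.92
ee_pos: [0.6947, 0.0389, 0.0222]
eef_rot: [0.698, 0.716, -0.001, 0.001]
ft_force: [-22.6, -5.1, 40.5]
width: 0.0087
t 20.925 p [0.6947 0.0389 0.0222] w 0.0087 F [-22.6  -5.1  40.5]
x [-0.024  1.    -0.002] y [1.    0.024 0.   ] z [ 0.    -0.002 -1.   ] q [ 0.3   0.75 -0.63  1.42  0.47  1.12 -0.38]
goal .694,.04,.02 tool cm [ 0.12 -0.07  0.22]
```

```bash
python3 -m jog '[[0,0,-0.3,0,0,0,-1],[0,0,0,0,0,0,-0.2],[0,0,0,0,0,0,-0.2],[0,0,0,0,0,0,-0.2],[0,0,0,0,0,0,-0.2]]'
python3 st.py
python3 - <<'E'
from h import *
c=r.camera("side");crop(c,"s7",160,60,360,240,4)
c=r.camera("top");crop(c,"t7",180,70,380,270,3)
E
```

```text
time: 21.55
ee_pos: [0.6945, 0.0391, 0.0201]
eef_rot: [0.698, 0.716, -0.0, -0.0]
ft_force: [0.2, -0.4, -0.2]
width: 0.0335
t 21.55 p [0.6945 0.0391 0.0201] w 0.0335 F [ 0.2 -0.4 -0.2]
x [-0.025  1.     0.   ] y [ 1.     0.025 -0.   ] z [-0.  0. -1.] q [ 0.31  0.75 -0.63  1.43  0.47  1.12 -0.38]
```

View pics/s7.png

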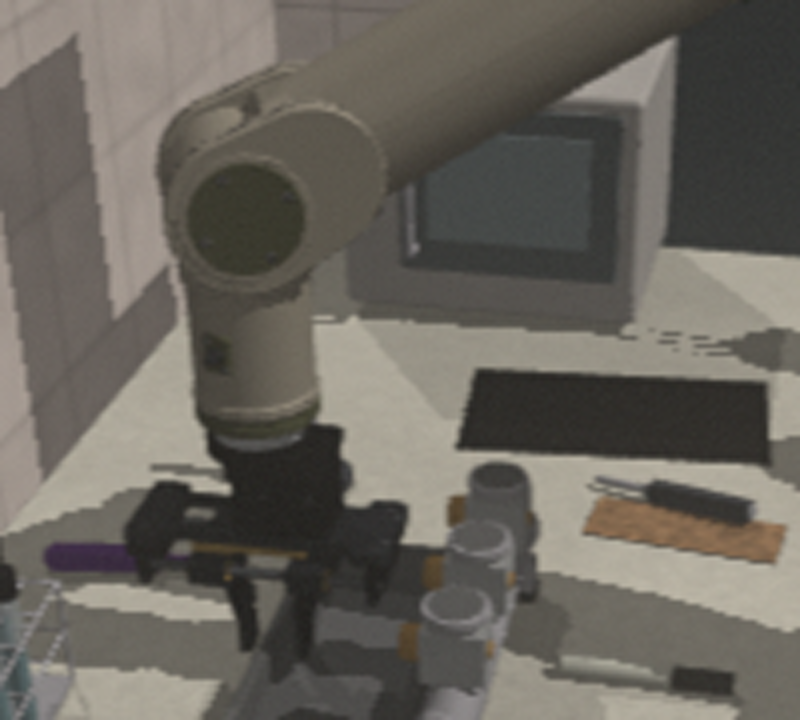

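```bash
python3 -m jog '[[0,0.2,-2,0,0,0,-0.2],[0,0.3,-3,0,0,0,-0.2],[0,0.3,-4,0,0,0,-0.2],[0,0,-5,0,0,0,-0.2],[0,0,-5,0,0,0,-0.2],[0,0,-4,0,0,0.15,0],[-5,-3,0,0,0,0.157,0],[-5,-3,0,0,0,0.157,0],[0,0,0,0,0,0.157,0],[0,0,0,0,0,0.157,0],[0,0,0,0,0,0.157,0],[0,0,0,0,0,0.157,0],[0,0,0,0,0,0.157,0],[0,0,0,0,0,0.157,0],[0,0,0,0,0,0.157,0]]'
python3 st.py .42,-.24,.2
python3 - <<'E'
from h import *
c=r.camera("top");cv2.imwrite("pics/t8.png",c["frame"][:,:,::-1])
E
```

```text
time: 23.52
ee_pos: [0.6239, -0.0458, 0.2521]
eef_rot: [1.0, 0.014, 0.001, -0.0]
ft_force: [0.4, -0.0, 0.3]
width: 0.0434
t 23.525 p [ 0.6239 -0.0458  0.2521] w 0.0434 F [ 0.4 -0.   0.3]
x [1.    0.028 0.002] y [ 0.028 -1.    -0.   ] z [ 0.002  0.    -1.   ] q [ 0.36  0.36 -0.47  1.41  0.16  1.4  -1.65]
goal .42,-.24,.2 tool cm [-20.94  18.83   5.17]
```

View pics/t8.png

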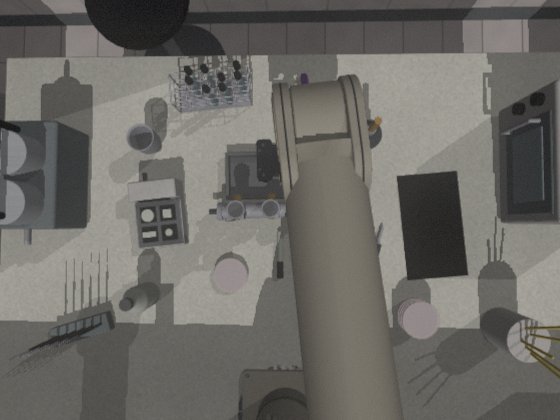

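```bash
python3 -m jog '[[-4,3,0,0,0,0,0],[-5,5,0,0,0,0,0],[-5,5,0,0,0,0,0],[-5,4,0,0,0,0,0],[-5,2,0,0,0,0,0],[-2,0,0,0,0,0,0],[0,0,0,0,0,0,0],[0,0,0,0,0,0,0]]'
python3 st.py .42,-.24,.2
python3 - <<'E'
from h import *
c=r.camera("top");cv2.imwrite("pics/t9.png",c["frame"][:,:,::-1]);crop(c,"t9c",205,135,395,295,4)
c=r.camera("wrist");cv2.imwrite("pics/w9.png",c["frame"][:,:,::-1]);
E
```

```text
time: 24.58
ee_pos: [0.3837, -0.2312, 0.2511]
eef_rot: [1.0, 0.018, 0.001, 0.0]
ft_force: [0.9, -0.3, 0.2]
width: 0.0437
t 24.575 p [ 0.3837 -0.2312  0.2511] w 0.0437 F [ 0.9 -0.3  0.2]
x [0.999 0.035 0.001] y [ 0.035 -0.999  0.001] z [ 0.001 -0.001 -1.   ] q [ 0.77 -0.06 -0.32  1.86 -0.02  1.33 -1.08]
goal .42,-.24,.2 tool cm [3.59 1.   5.11]
```

View pics/t9c.png

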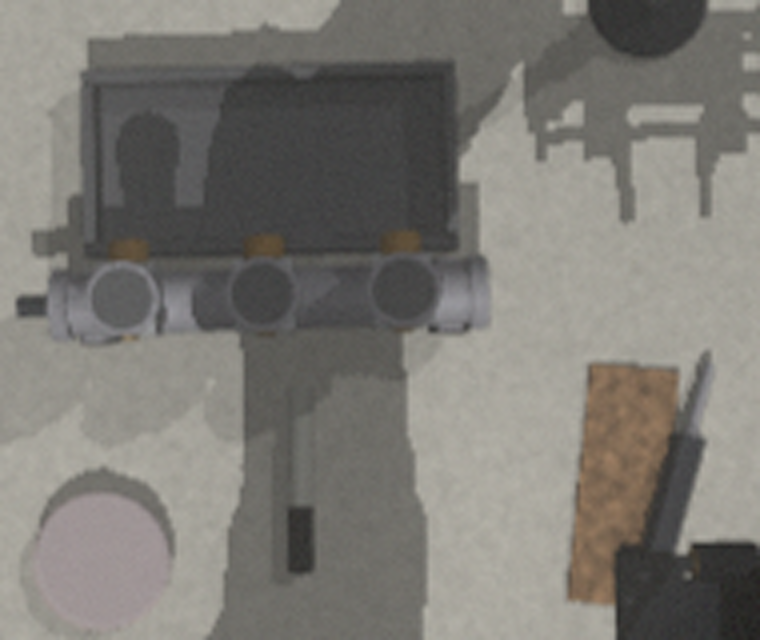

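View pics/w9.png

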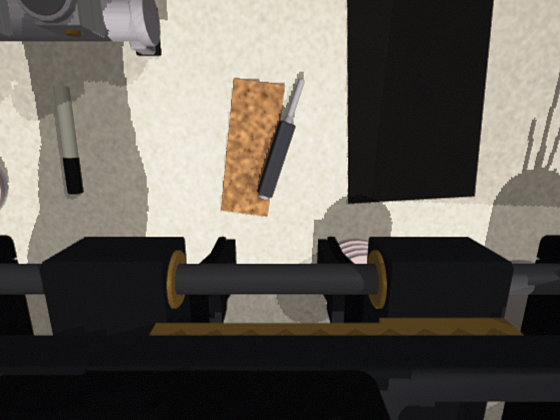

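```bash
python3 - <<'E'
from h import *
c=r.camera("top")
def w(c,pts,x0,y0,s,z): 
    p=(np.array(pts)+.5)/s-.5+[x0,y0]; return np.round(unproj(c,p,z)[:,:2],4)
q=w(c,[(83,73),(455,63),(458,248),(87,255)],205,135,4,.032);print("tray",q.tolist(),q.mean(0))
print("tip/sh top",w(c,[(709,352),(688,436)],205,135,4,.01).tolist())
c=r.camera("wrist");crop(c,"w9c",205,60,325,230,4)
p=unproj(c,[(264,197),(288,123),(301,74)],.012);print(np.round(p,4).tolist(),np.linalg.norm(p[0]-p[1]),np.linalg.norm(p[2]-p[1]),np.arctan2(*(p[1]-p[0])[[1,0]]))
E
```

```text
tray [[0.6937, 0.1628], [0.7001, -0.0845], [0.5775, -0.0867], [0.5721, 0.1587]] [0.63585  0.037575]
tip/sh top [[0.5102, -0.255], [0.4542, -0.2409]]
[[0.3644, -0.2164, 0.012], [0.4536, -0.242, 0.012], [0.5073, -0.2542, 0.012]] 0.09279530391405914 0.05506906514097467 -0.28001389835498486
```

View pics/w9c.png

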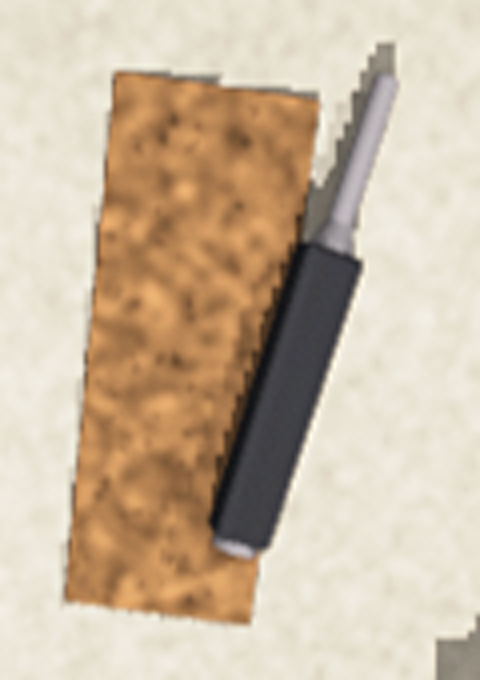

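```bash
python3 - <<'E'
from h import *
c=r.camera("wrist")
def w(c,pts,x0,y0,s,z): 
    p=(np.array(pts)+.5)/s-.5+[x0,y0]; return unproj(c,p,z)
a=w(c,[(332,252)],205,60,4,.019)[0];b=w(c,[(240,535)],205,60,4,.021)[0]
d=a-b;L=np.hypot(d[0],d[1]);u=d/L
print(a,b,L,"yaw",np.arctan2(d[1],d[0]),"at -20:",b+u*.05,"origin",b+u*.07)
tip=w(c,[(388,82)],205,60,4,.012)[0];print("tip",tip,"expected",b+u*.14)
E
```

```text
[ 0.45372966 -0.24139367  0.019     ] [ 0.37071089 -0.21732893  0.021     ] 0.08643626698139943 yaw -0.28213850355762654 at -20: [ 0.418734   -0.23124944  0.01984308] origin [ 0.43794325 -0.23681765  0.01938031]
tip [ 0.50061538 -0.25537575  0.012     ] expected [ 0.50517561 -0.25630636  0.01776062]
```

```bash
python3 -m jog '[[0,0,2,0,0,0.16,0],[0,0,2,0,0,0.157,0],[2,0,3,0,0,0,0],[1,0,3,0,0,0,0],[0,0,3,0,0,0,0],[0,0,0,0,0,0,0],[0,0,0,0,0,0,0]]'
python3 st.py .415,-.230,.0165
```

```text
time: 25.7
ee_pos: [0.412, -0.2403, 0.1214]
eef_rot: [0.99, -0.141, 0.001, 0.0]
ft_force: [-0.1, 0.5, 0.7]
width: 0.0436
t 25.7 p [ 0.412  -0.2403  0.1214] w 0.0436 F [-0.1  0.5  0.7]
x [ 0.96  -0.28   0.001] y [-0.28 -0.96  0.  ] z [ 0.001 -0.    -1.   ] q [ 0.76  0.13 -0.34  1.96  0.05  1.06 -1.46]
goal .415,-.230,.0165 tool cm [-1.000e-02 -1.080e+00  1.049e+01]
```

```bash
python3 -m jog '[[0,-1,3,0,0,0,0],[0,0,3,0,0,0,0],[0,0,2.5,0,0,0,0],[0,0,1.4,0,0,0,0],[0,0,0.4,0,0,0,0],[0,0,0,0,0,0,0],[0,0,0,0,0,0,0]]'
python3 st.py .415,-.230,.0165
```

```text
time: 26.58
ee_pos: [0.4147, -0.2309, 0.0182]
eef_rot: [0.99, -0.142, 0.001, 0.0]
ft_force: [0.1, -0.3, 0.1]
width: 0.0436
t 26.575 p [ 0.4147 -0.2309  0.0182] w 0.0436 F [ 0.1 -0.3  0.1]
x [ 0.96  -0.28   0.001] y [-0.28 -0.96  0.  ] z [ 0.001 -0.001 -1.   ] q [ 0.72  0.28 -0.34  2.05  0.12  0.83 -1.54]
goal .415,-.230,.0165 tool cm [ 0.   -0.09  0.17]
```

```bash
python3 -m jog '[[0,0,0.1,0,0,0,-1],[0,0,0,0,0,0,-1],[0,0,0,0,0,0,-1],[0,0,0,0,0,0,-1],[0,0,0,0,0,0,-1]]' 30
python3 -m jog '[[0,0,0,0,0,0,-1],[0,0,0,0,0,0,-1],[0,0,-2,0,0,0,-1],[0,0,-3,0,0,0,-1],[0,0,-4,0,0,0,-1],[0,0,-4,0,0,-0.15,-1],[0,0,0,0,0,-0.155,-1],[0,0,0,0,0,0,-1]]' 60
python3 st.py .5,.035,.16
python3 - <<'E'
from h import *
c=r.camera("wrist");cv2.imwrite("pics/w10.png",c["frame"][:,:,::-1]);
c=r.camera("side");crop(c,"s10",280,110,400,230,6)
E
```

```text
time: 27.2
ee_pos: [0.4142, -0.2306, 0.0164]
eef_rot: [0.99, -0.142, 0.0, 0.0]
ft_force: [-1.2, -0.3, 1.6]
width: 0.0191
time: 28.2
ee_pos: [0.414, -0.2306, 0.1463]
eef_rot: [1.0, 0.01, 0.0, 0.0]
ft_force: [0.6, 0.4, -2.3]
width: 0.0186
t 28.2 p [ 0.414  -0.2306  0.1463] w 0.0186 F [ 0.6  0.4 -2.3]
x [1.   0.02 0.  ] y [ 0.02 -1.    0.  ] z [ 0. -0. -1.] q [ 0.77  0.09 -0.38  1.94  0.04  1.11 -1.17]
goal .5,.035,.16 tool cm [  9.12 -26.39  -1.37]
```

View pics/w10.png

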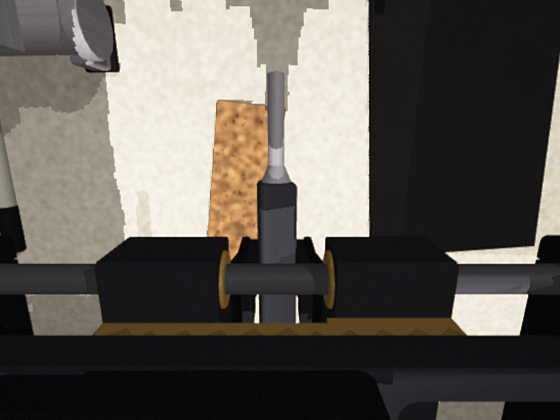

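View pics/s10.png

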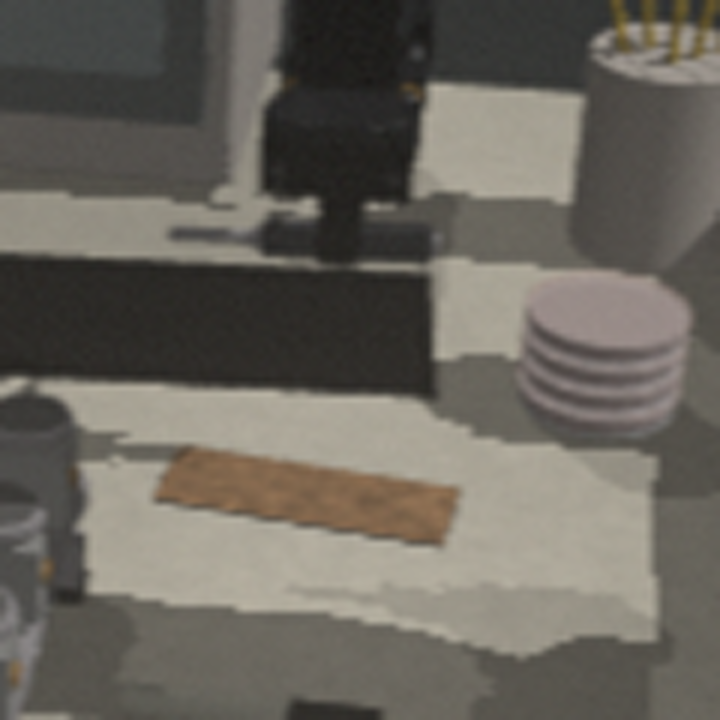

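```bash
python3 - <<'E'
from h import *
s=r.read_state();Rm=R.from_quat(s["eef_rot"]).as_matrix();p=s["ee_pos"]
cw=r.camera("wrist");cs=r.camera("side")
def P(c): return K(c)@np.array(c["camera_from_world"])[:3]
def tri(a,b):
    X=cv2.triangulatePoints(P(cw),P(cs),np.array(a,float).reshape(2,1),np.array(b,float).reshape(2,1));X=X[:3,0]/X[3,0]
    return X
sp=lambda u,v:((u+.5)/6-.5+280,(v+.5)/6-.5+110)
T=tri((276,73),sp(170,234));print("tip",T,"tool",Rm.T@(T-p), "reproj",proj(cw,T),proj(cs,T))
for pit in (-.05,0,.05):
    d=np.array([np.cos(pit),0,np.sin(pit)]) # tool frame, +z down
    for k,nm in ((-.048,"tail"),(.042,"sh"),(.092,"tip")):
        X=p+Rm@(np.array([0,0,-.004])+d*k);q=proj(cs,X)[0];print(pit,nm,np.round(((q-[280,110])+.5)*6-.5,1),np.round(proj(cw,X)[0],1))
E
```

```text
tip [ 0.50444371 -0.22843768  0.13937782] tool [ 0.09082344 -0.00038962  0.00618975] reproj [[276.04302395  73.73181018]] [[307.8559863  148.57189654]]
-0.05 tail [432.  240.6] [276.7 347.3]
-0.05 sh [261.8 219.7] [276.9 184.5]
-0.05 tip [168.5 208.3] [277.   65.6]
0 tail [432.5 236.4] [276.7 350.4]
0 sh [261.5 223.3] [276.8 183.5]
0 tip [168.1 216.1] [276.9  67.2]
0.05 tail [432.7 232.3] [276.7 353.4]
0.05 sh [261.4 226.9] [276.8 182.9]
0.05 tip [168.1 224. ] [276.9  69.2]
```

```bash
python3 -m jog '[[0,-4,0,0,0,0,-1],[0,-5,0,0,0,0,-1],[-1,-5,1.5,0,0,0,-1],[-0.4,-4,2,0,0,0,-1],[0,0,1.8,0,0,0,-1],[0,0,0,0,0,0,-1],[0,0,0,0,0,0,-1]]'
python3 st.py
python3 - <<'E'
from h import *
c=r.camera("wrist");cv2.imwrite("pics/w11.png",c["frame"][:,:,::-1]);
c=r.camera("side");crop(c,"s11",250,150,370,240,6)
E
```

```text
time: 29.28
ee_pos: [0.3967, -0.0513, 0.0938]
eef_rot: [1.0, 0.01, 0.0, -0.0]
ft_force: [-0.1, -0.9, -1.7]
width: 0.0186
t 29.275 p [ 0.3967 -0.0513  0.0938] w 0.0186 F [-0.1 -0.9 -1.7]
x [1.    0.019 0.   ] y [ 0.019 -1.    -0.   ] z [ 0.  0. -1.] q [ 0.59  0.   -0.57  2.16  0.    0.98 -1.53]
```

View pics/w11.png

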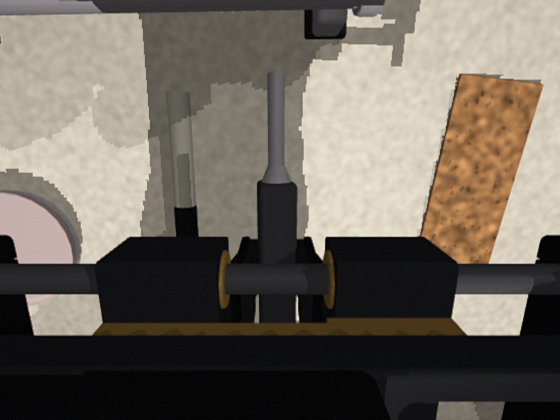

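View pics/s11.png

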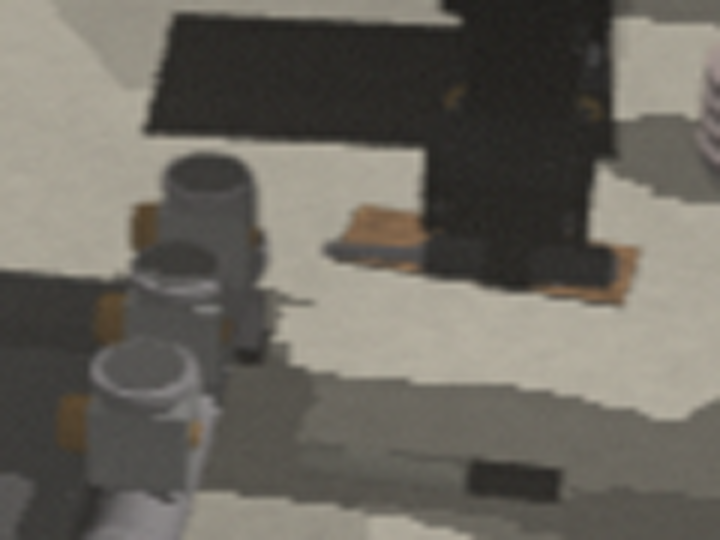

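```bash
python3 - <<'E'
from h import *
s=r.read_state();Rm=R.from_quat(s["eef_rot"]).as_matrix();p=s["ee_pos"]
cs=r.camera("side");cw=r.camera("wrist")
f=lambda X:np.round((proj(cs,X)-[250,150]+.5)*6-.5,1).tolist()
th=.0256;Rz=np.array([[np.cos(th),-np.sin(th)],[np.sin(th),np.cos(th)]])
for k,y in ((0,.085),(1,0),(2,-.085)):
  for x in (-.0245,.0235,.0375):
    q=np.r_[np.array([.5441,.0357])+Rz@[x,y],.09]; print("plug",k,x,f(q))
for pit in (0,.03,.06):
    d=np.array([np.cos(pit),0,np.sin(pit)])
    for k,nm in ((-.048,"tail"),(.042,"sh"),(.092,"tip")):
        print(pit,nm,f(p+Rm@(np.array([0,0,.003])+d*k)))
cv2.imwrite("pics/s11b.png",cv2.resize(cs["frame"][165:210,245:360,::-1],None,fx=7,fy=7,interpolation=cv2.INTER_CUBIC))
E
```

```text
plug 0 -0.0245 [[194.6, 436.7]]
plug 0 0.0235 [[87.7, 425.7]]
plug 0 0.0375 [[56.7, 422.5]]
plug 1 -0.0245 [[227.0, 332.1]]
plug 1 0.0235 [[125.9, 322.4]]
plug 1 0.0375 [[96.7, 319.5]]
plug 2 -0.0245 [[255.9, 238.8]]
plug 2 0.0235 [[160.1, 230.1]]
plug 2 0.0375 [[132.3, 227.6]]
0 tail [[610.4, 271.4]]
0 sh [[423.8, 253.8]]
0 tip [[321.9, 244.2]]
0.03 tail [[610.7, 268.8]]
0.03 sh [[423.7, 256.0]]
0.03 tip [[321.9, 249.0]]
0.06 tail [[610.8, 266.3]]
0.06 sh [[423.7, 258.2]]
0.06 tip [[322.0, 253.8]]
```

View pics/s11b.png

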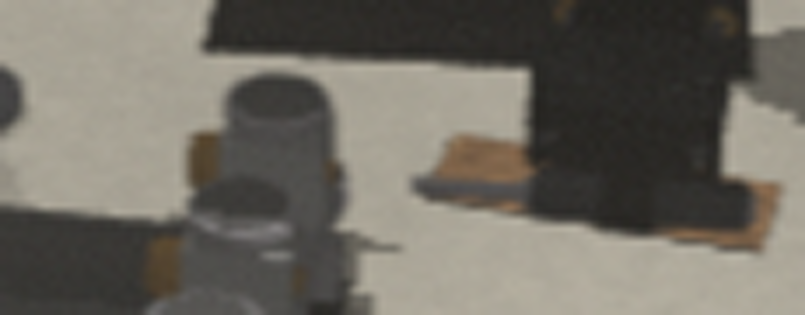

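```bash
python3 -m jog '[[0,0,0,0,0.038,0,-1],[1,0,0.08,0,0,0,-1],[1.4,0,0.05,0,0,0,-1],[0,0,0,0,0,0,-1],[0,0,0,0,0,0,-1]]'
python3 st.py
python3 - <<'E'
from h import *
c=r.camera("wrist");crop(c,"w12",180,0,380,150,4)
c=r.camera("top");crop(c,"t12",230,160,370,260,5)
c=r.camera("side");crop(c,"s12",245,160,345,225,8)
E
```

```text
time: 30.1
ee_pos: [0.4204, -0.0502, 0.0927]
eef_rot: [1.0, 0.01, 0.019, -0.0]
ft_force: [0.3, -1.0, -1.8]
width: 0.0187
t 30.1 p [ 0.4204 -0.0502  0.0927] w 0.0187 F [ 0.3 -1.  -1.8]
x [0.999 0.021 0.037] y [ 0.021 -1.    -0.001] z [ 0.037  0.001 -0.999] q [ 0.59  0.03 -0.57  2.13  0.02  0.94 -1.55]
```

View pics/w12.png

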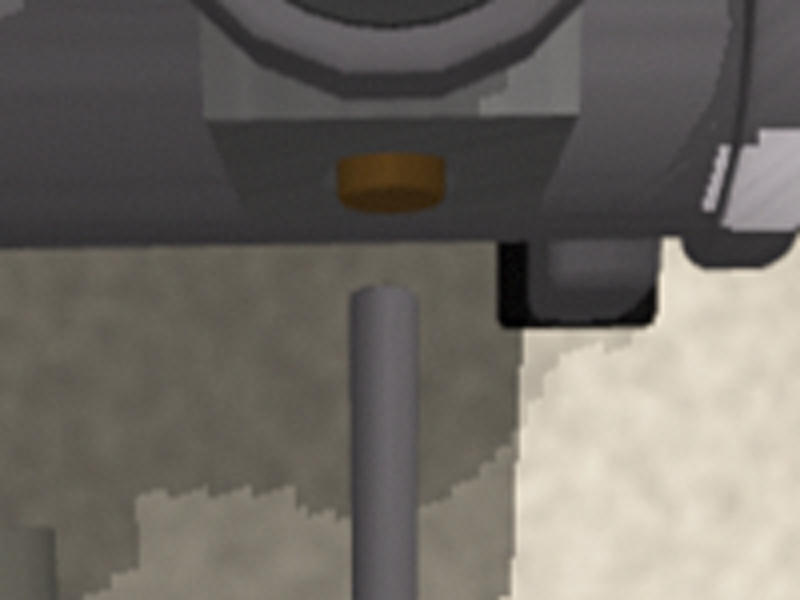

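View pics/t12.png

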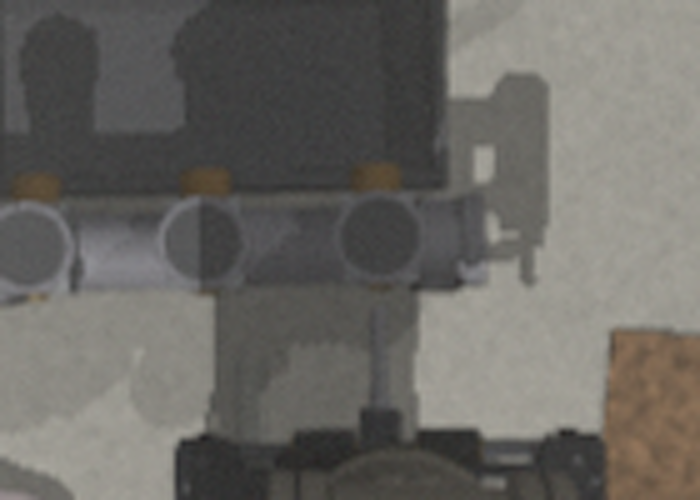

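View pics/s12.png

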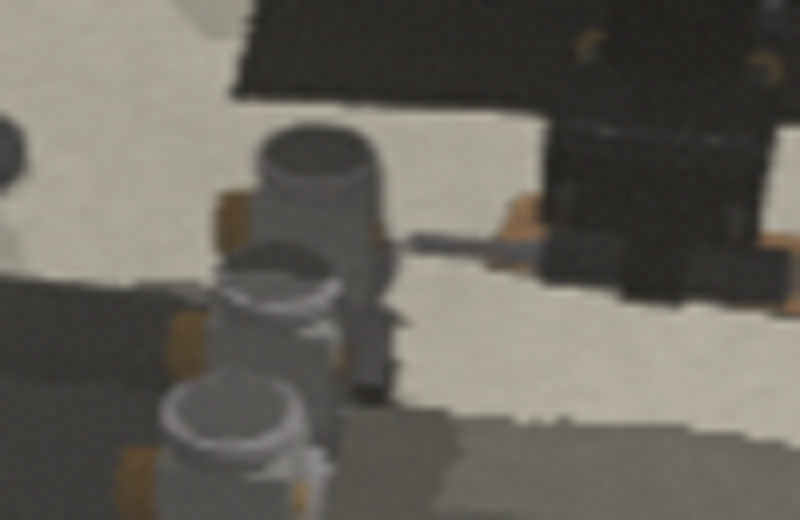

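```bash
cat > pl.py <<'E'
from h import *
import sys
k=int(sys.argv[1]); 
s=r.read_state();Rm=R.from_quat(s["eef_rot"]).as_matrix();p=s["ee_pos"]
cw=r.camera("wrist");cs=r.camera("side");ct=r.camera("top")
th=.0256;Rz=np.array([[np.cos(th),-np.sin(th)],[np.sin(th),np.cos(th)]])
y=[.085,0,-.085][k]
a=np.linspace(0,2*np.pi,60)
def pts(x,rad): 
    c=np.array([np.r_[np.array([.5441,.0357])+Rz@[x,y+rad*np.cos(t)],.09+rad*np.sin(t)] for t in a]); return c
for nm,c,(x0,y0,x1,y1),S in (("w",cw,(180,0,380,150),4),("s",cs,(245,160,345,225),8)):
    if nm=="s" and k<2: x0,y0,x1,y1=235,180,335,245
    im=cv2.resize(c["frame"][y0:y1,x0:x1,::-1],None,fx=S,fy=S,interpolation=cv2.INTER_CUBIC).copy()
    def dr(P,col):
        q=((proj(c,P)-[x0,y0]+.5)*S-.5)
        cv2.polylines(im,[np.round(q).astype(int)],False,col,1)
    dr(pts(-.0245,.006),(0,0,255));dr(pts(-.022,.006),(0,255,255))
    d=np.array([np.cos(.038),0,np.sin(.038)]);o=np.array([0,0,.003])
    ex=np.array([-np.sin(.038),0,np.cos(.038)]);ey=np.array([0,1,0])
    for kk,rr in ((.091,.004),(.042,.004),(.042,.009)):
        dr(np.array([p+Rm@(o+d*kk+rr*(np.cos(t)*ey+np.sin(t)*ex)) for t in a]),(0,255,0))
    cv2.imwrite(f"pics/{sys.argv[2]}{nm}.png",im)
E
python3 pl.py 2 o1
```

```text
(no output)
```

View pics/o1w.png

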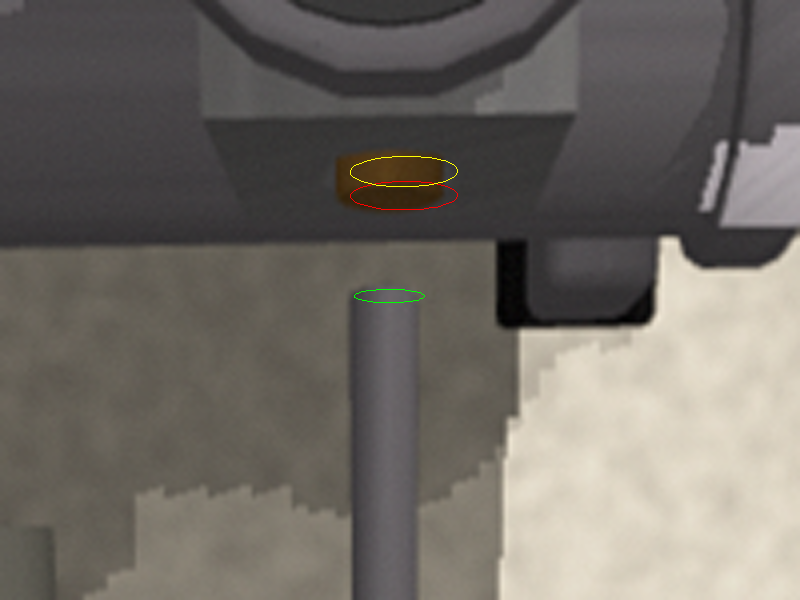

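View pics/o1s.png

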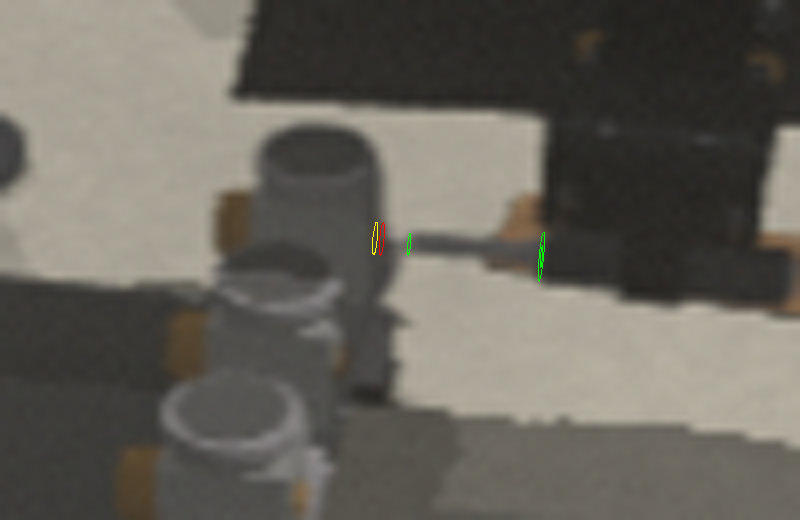

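```bash
python3 -m jog '[[0.5,0.08,0.02,0,0,0,-1],[0.5,0,0.02,0,0,0,-1],[0.3,0,0.01,0,0,0,-1],[0.3,0,0.01,0,0,0,-1],[0,0,0,0,0,0,-1],[0,0,0,0,0,0,-1]]'
python3 st.py
python3 pl.py 2 o2
```

```text
time: 31.15
ee_pos: [0.4363, -0.0509, 0.0928]
eef_rot: [1.0, 0.01, 0.019, -0.0]
ft_force: [-3.2, -0.1, -2.3]
width: 0.0182
t 31.15 p [ 0.4363 -0.0509  0.0928] w 0.0182 F [-3.2 -0.1 -2.3]
x [0.999 0.021 0.038] y [ 0.021 -1.    -0.   ] z [ 0.038  0.001 -0.999] q [ 0.58  0.07 -0.57  2.1   0.05  0.95 -1.57]
```

View pics/o2w.png

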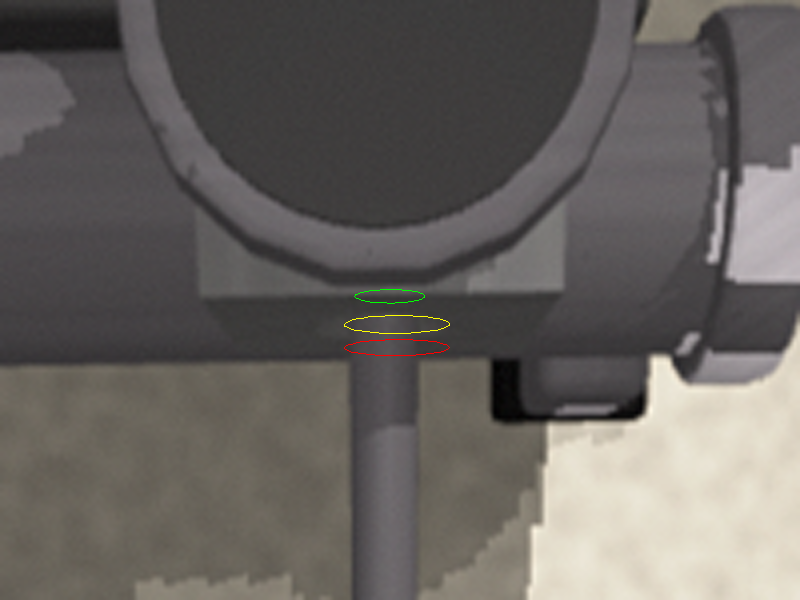

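View pics/o2s.png

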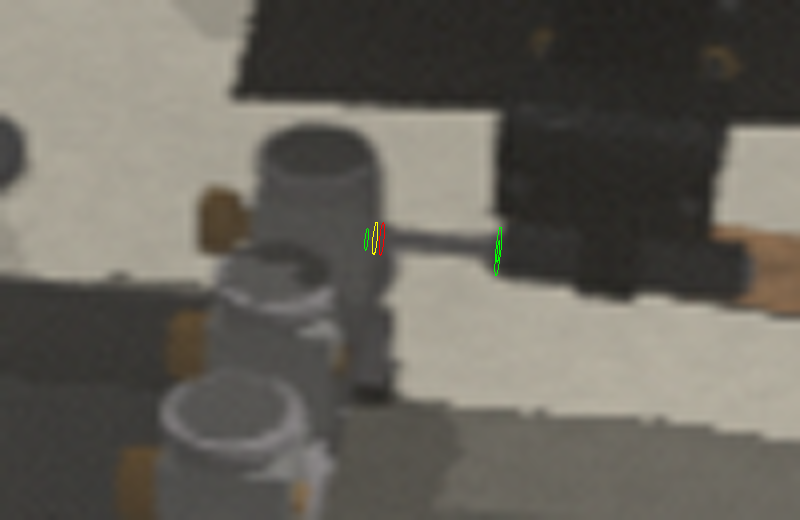

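```bash
python3 -m jog '[[0.5,0,0.02,0,0,0,-1],[0.5,0,0.02,0,0,0,-1],[0.5,0,0.02,0,0,0,-1],[0.5,0,0.02,0,0,0,-1],[0.5,0,0.02,0,0,0,-1],[0.5,0,0.02,0,0,0,-1],[0.4,0,0.02,0,0,0,-1],[0,0,0,0,0,0,-1]]'
python3 st.py
python3 pl.py 2 o3
```

```text
time: 32.3
ee_pos: [0.4711, -0.05, 0.093]
eef_rot: [1.0, 0.01, 0.02, -0.0]
ft_force: [0.4, 0.5, -2.7]
width: 0.0185
t 32.3 p [ 0.4711 -0.05    0.093 ] w 0.0185 F [ 0.4  0.5 -2.7]
x [0.999 0.021 0.039] y [ 0.021 -1.    -0.   ] z [ 0.039  0.001 -0.999] q [ 0.55  0.15 -0.57  2.02  0.1   0.96 -1.62]
```

View pics/o3s.png

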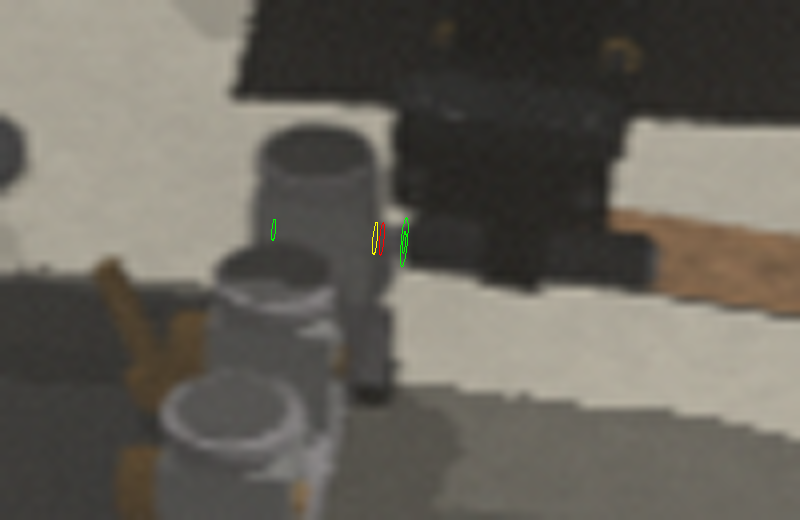

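```bash
python3 -m jog '[[-1,0,-0.04,0,0,0,-1],[-1.5,0,-0.06,0,0,0,-1],[-1.5,0,-0.06,0,0,0,-1],[-1.5,0,-0.06,0,0,0,-1],[-0.8,0,-0.03,0,0,0,-1],[0,-3,0,0,0,0,-1],[0,-3,0,0,0,0,-1],[0,-2.5,0,0,0,0,-1],[0,0,0,0,0,0,-1],[0,0,0,0,0,0,-1]]'
python3 st.py
python3 pl.py 1 o4; python3 - <<'E'
from h import *
c=r.camera("top");crop(c,"t14",205,135,345,255,5)
E
```

```text
time: 33.7
ee_pos: [0.4056, 0.033, 0.093]
eef_rot: [1.0, 0.01, 0.019, -0.0]
ft_force: [0.5, -0.0, -1.1]
width: 0.0184
t 33.7 p [0.4056 0.033  0.093 ] w 0.0184 F [ 0.5 -0.  -1.1]
x [0.999 0.021 0.038] y [ 0.021 -1.     0.   ] z [ 0.038  0.    -0.999] q [ 0.49 -0.   -0.68  2.16  0.01  0.94 -1.74]
```

View pics/o4w.png

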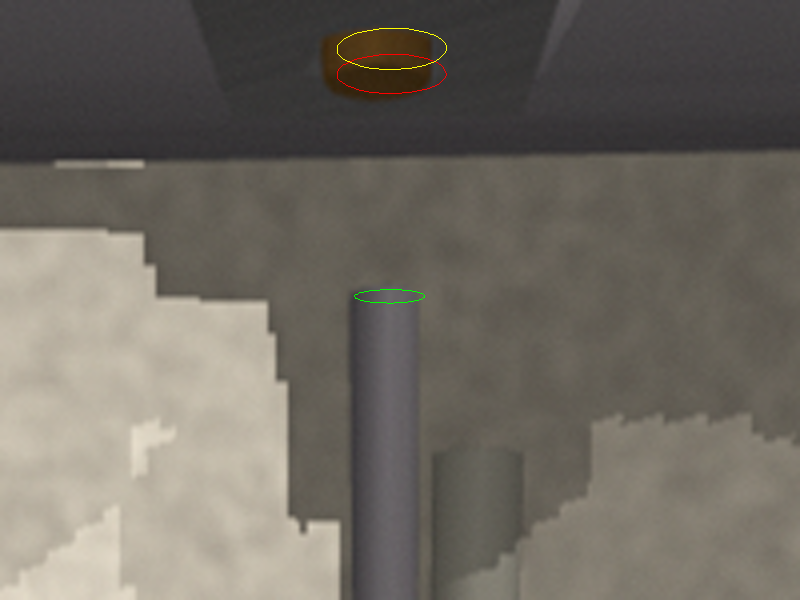

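View pics/o4s.png

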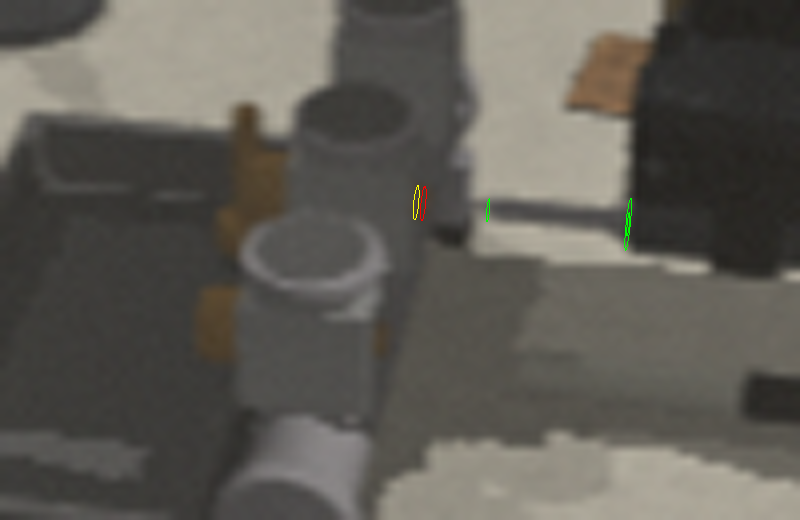

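View pics/t14.png

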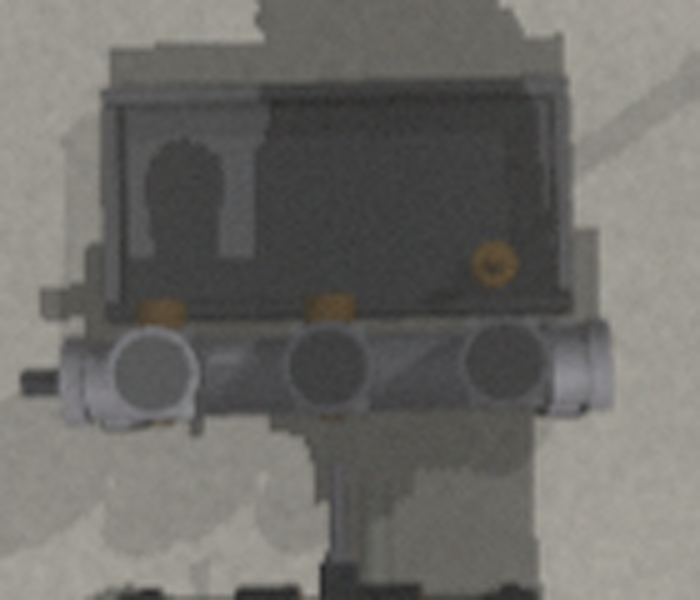

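```bash
python3 -m jog '[[0.5,-0.09,0.02,0,0,0,-1],[0.6,0,0.02,0,0,0,-1],[0.6,0,0.02,0,0,0,-1],[0.5,0,0.02,0,0,0,-1],[0.5,0,0.02,0,0,0,-1],[0.5,0,0.02,0,0,0,-1],[0,0,0,0,0,0,-1]]'
python3 st.py
python3 pl.py 1 o5
```

```text
time: 34.78
ee_pos: [0.4378, 0.0352, 0.0928]
eef_rot: [1.0, 0.01, 0.019, -0.0]
ft_force: [-1.5, 0.1, -1.1]
width: 0.0183
t 34.775 p [0.4378 0.0352 0.0928] w 0.0183 F [-1.5  0.1 -1.1]
x [0.999 0.021 0.038] y [ 0.021 -1.    -0.   ] z [ 0.038  0.001 -0.999] q [ 0.48  0.08 -0.68  2.09  0.07  0.95 -1.79]
```

View pics/o5s.png

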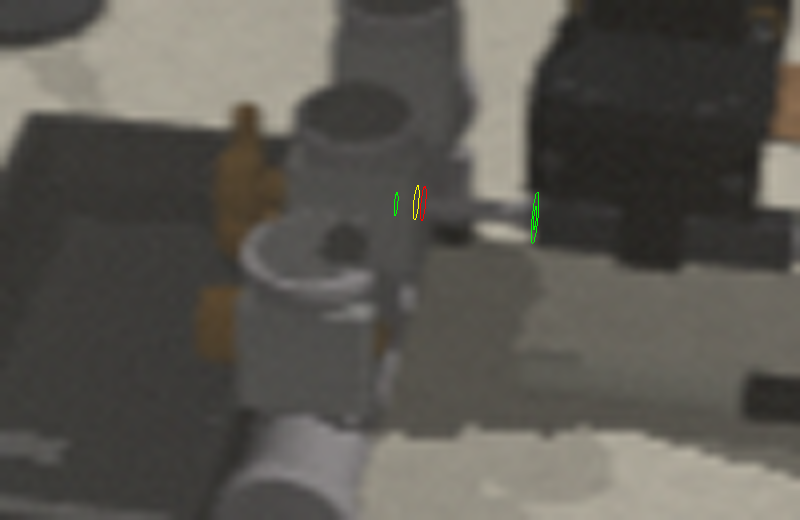

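```bash
python3 -m jog '[[0.5,0,0.02,0,0,0,-1],[0.5,0,0.02,0,0,0,-1],[0.5,0,0.02,0,0,0,-1],[0.5,0,0.02,0,0,0,-1],[0.5,0,0.02,0,0,0,-1],[0.4,0,0.02,0,0,0,-1],[0.4,0,0.02,0,0,0,-1],[0,0,0,0,0,0,-1],[0,0,0,0,0,0,-1]]'
python3 st.py
python3 pl.py 1 o6
```

```text
time: 36.05
ee_pos: [0.4707, 0.0358, 0.0929]
eef_rot: [1.0, 0.01, 0.019, -0.0]
ft_force: [0.5, -0.0, -1.9]
width: 0.0187
t 36.05 p [0.4707 0.0358 0.0929] w 0.0187 F [ 0.5 -0.  -1.9]
x [0.999 0.021 0.038] y [ 0.021 -1.     0.   ] z [ 0.038  0.001 -0.999] q [ 0.46  0.16 -0.67  2.02  0.13  0.96 -1.83]
```

View pics/o6s.png

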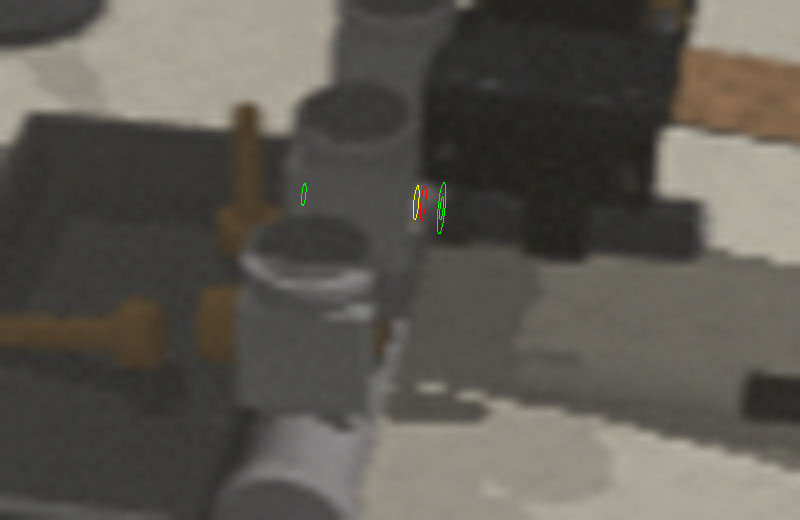

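```bash
python3 -m jog '[[-1,0,-0.04,0,0,0,-1],[-1.5,0,-0.06,0,0,0,-1],[-1.5,0,-0.06,0,0,0,-1],[-1.5,0,-0.06,0,0,0,-1],[-1,0,-0.04,0,0,0,-1],[0,-3,0,0,0,0,-1],[0,-3,0,0,0,0,-1],[0,-2.45,0,0,0,0,-1],[0,0,0,0,0,0,-1],[0,0,0,0,0,0,-1]]'
python3 st.py
python3 pl.py 0 o7; python3 - <<'E'
from h import *
c=r.camera("top");crop(c,"t17",205,135,345,255,5)
E
```

```text
time: 37.45
ee_pos: [0.4036, 0.1181, 0.0928]
eef_rot: [1.0, 0.01, 0.019, 0.0]
ft_force: [0.9, -0.6, -1.5]
width: 0.0182
t 37.45 p [0.4036 0.1181 0.0928] w 0.0182 F [ 0.9 -0.6 -1.5]
x [0.999 0.02  0.038] y [ 0.02  -1.     0.001] z [ 0.038  0.    -0.999] q [ 0.38  0.04 -0.79  2.13  0.06  0.95 -1.98]
```

View pics/o7w.png

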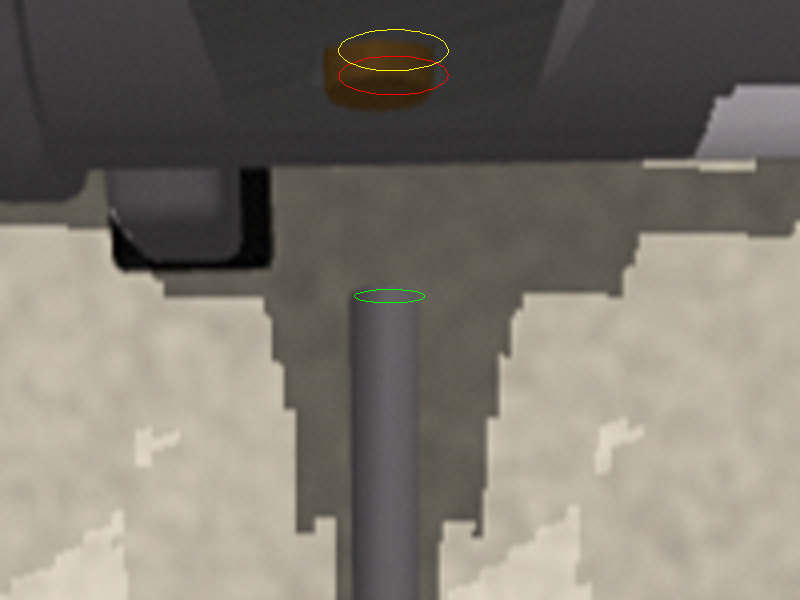

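View pics/o7s.png

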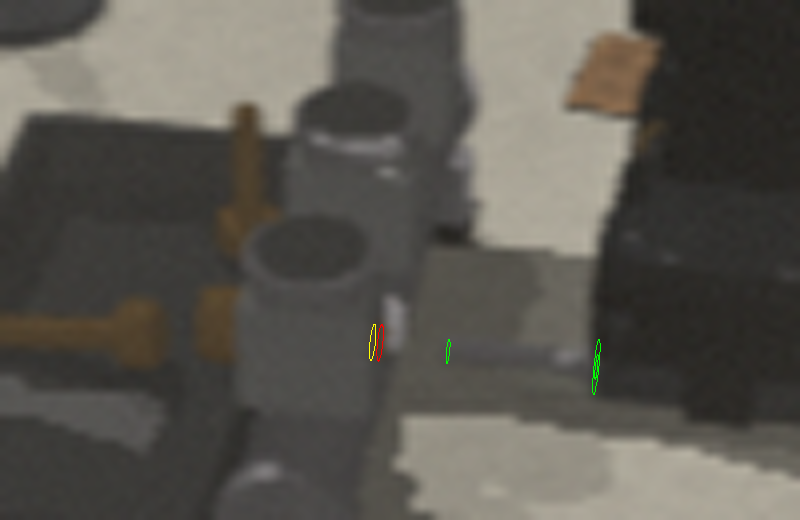

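View pics/t17.png

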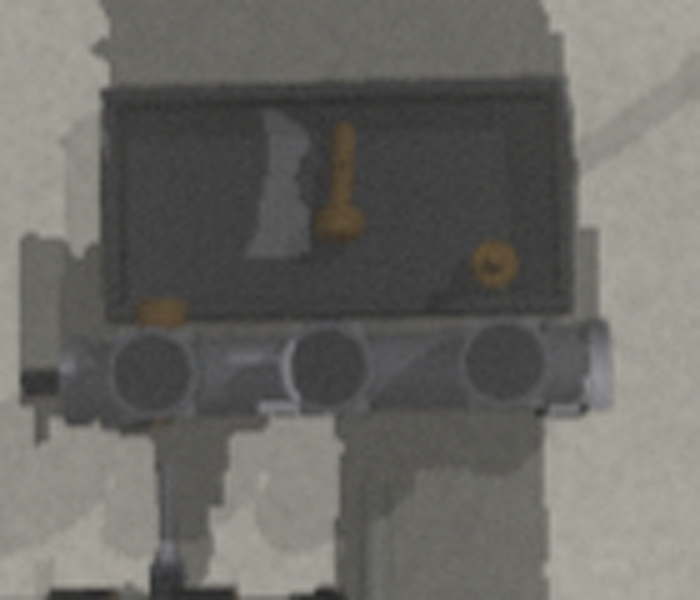

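```bash
python3 -m jog '[[0.5,-0.06,0.02,0,0,0,-1],[0.6,0,0.02,0,0,0,-1],[0.6,0,0.02,0,0,0,-1],[0.5,0,0.02,0,0,0,-1],[0.5,0,0.02,0,0,0,-1],[0.5,0,0.02,0,0,0,-1],[0,0,0,0,0,0,-1]]'
python3 st.py
python3 pl.py 0 o8
```

```text
time: 38.52
ee_pos: [0.4361, 0.1203, 0.0928]
eef_rot: [1.0, 0.01, 0.019, -0.0]
ft_force: [-0.8, -0.4, -1.3]
width: 0.0185
t 38.525 p [0.4361 0.1203 0.0928] w 0.0185 F [-0.8 -0.4 -1.3]
x [0.999 0.021 0.038] y [ 0.021 -1.    -0.   ] z [ 0.038  0.001 -0.999] q [ 0.37  0.13 -0.78  2.06  0.13  0.96 -2.02]
```

View pics/o8s.png

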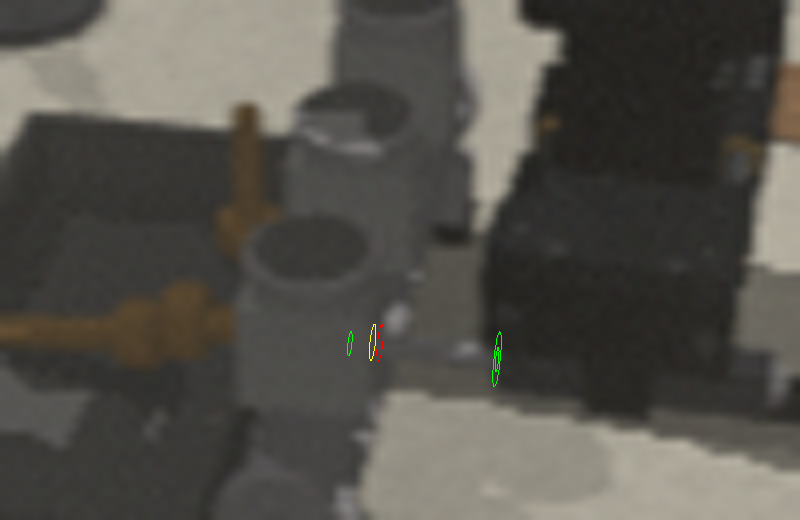

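```bash
python3 -m jog '[[0.5,0,0.02,0,0,0,-1],[0.5,0,0.02,0,0,0,-1],[0.5,0,0.02,0,0,0,-1],[0.5,0,0.02,0,0,0,-1],[0.4,0,0.02,0,0,0,-1],[0.4,0,0.02,0,0,0,-1],[0.3,0,0.01,0,0,0,-1],[0.2,0,0.01,0,0,0,-1],[0,0,0,0,0,0,-1],[0,0,0,0,0,0,-1]]'
python3 st.py
python3 pl.py 0 o9
```

```text
time: 39.92
ee_pos: [0.4689, 0.1209, 0.0928]
eef_rot: [1.0, 0.01, 0.019, -0.0]
ft_force: [0.1, -0.5, -1.0]
width: 0.0184
t 39.925 p [0.4689 0.1209 0.0928] w 0.0184 F [ 0.1 -0.5 -1. ]
x [0.999 0.021 0.038] y [ 0.021 -1.     0.   ] z [ 0.038  0.001 -0.999] q [ 0.35  0.21 -0.76  1.98  0.19  0.98 -2.05]
```

View pics/o9s.png

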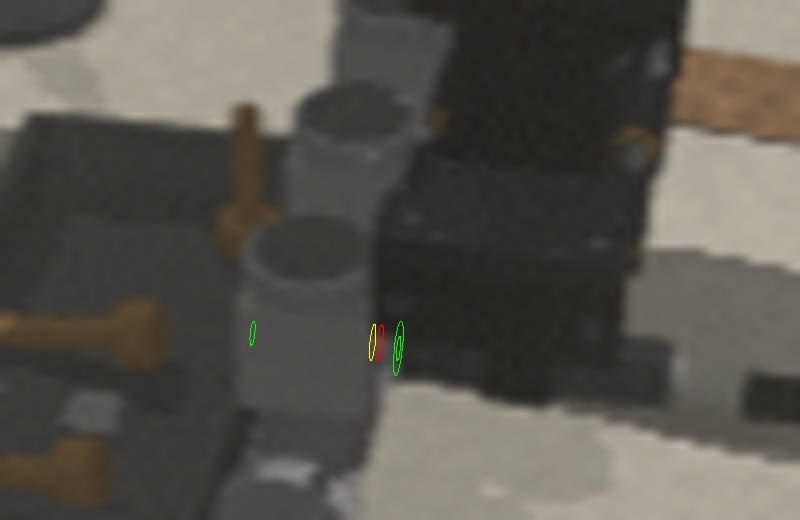

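```bash
python3 -m jog '[[-1,0,-0.04,0,0,0,-1],[-1.5,0,-0.06,0,0,0,-1],[-1.5,0,-0.06,0,0,0,-1],[-1.5,0,-0.06,0,0,0,-1],[-1,0,-0.04,0,0,0,-1],[-0.3,3,-3,0,0,0,-1],[0,4,-2,0,0,0,-1],[0,5,0,0,0,0,-1],[0,5,0,0,0,0,-1],[0,5,0,0,0,0,-1],[0,5,0,0,0,0.1,-1],[0,4,0,0,0,0,-1],[0,0,0,0,0,0,-1],[0,0,0,0,0,0,-1]]'
python3 st.py .399,-.198,.06
python3 - <<'E'
from h import *
c=r.camera("wrist");cv2.imwrite("pics/w20.png",c["frame"][:,:,::-1])
c=r.camera("top");crop(c,"t20",205,135,345,255,5)
E
```

```text
time: 41.82
ee_pos: [0.4013, -0.1895, 0.1426]
eef_rot: [0.999, -0.039, 0.019, -0.001]
ft_force: [-0.2, 0.3, -0.5]
width: 0.0183
t 41.825 p [ 0.4013 -0.1895  0.1426] w 0.0183 F [-0.2  0.3 -0.5]
x [ 0.996 -0.079  0.038] y [-0.079 -0.997 -0.004] z [ 0.038  0.001 -0.999] q [ 0.74  0.01 -0.39  2.04 -0.01  1.06 -1.29]
goal .399,-.198,.06 tool cm [-0.47  0.9   8.25]
```

View pics/w20.png

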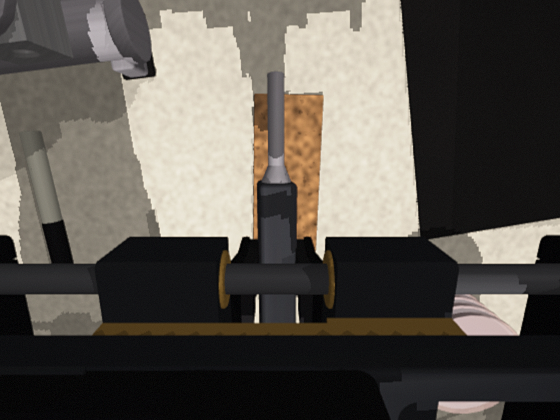

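View pics/t20.png

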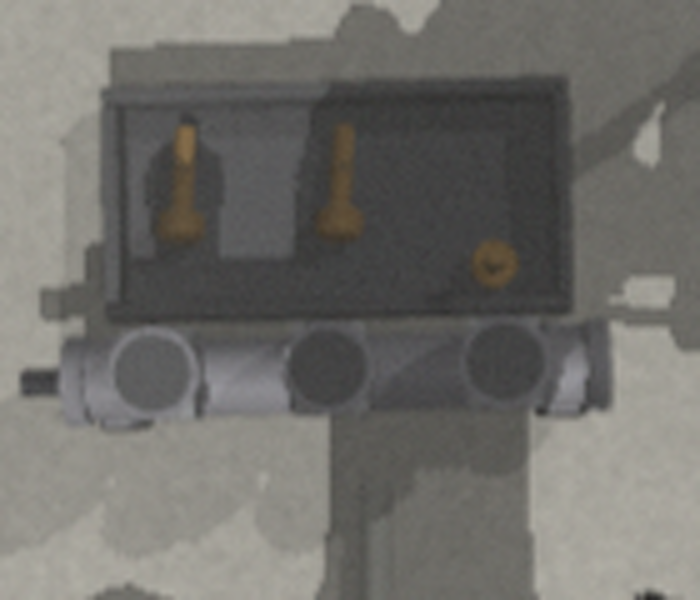

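```bash
python3 - <<'E'
from h import *
c=r.camera("wrist")
P=unproj(c,[(254,93),(323,93),(320,230)],.003);print(np.round(P,4).tolist())
m=(P[0]+P[1])/2; d=(P[0]-P[1])[:2];d/=np.linalg.norm(d);ax=np.array([d[1],-d[0]]);print("centre",m[:2]-ax*.08,ax)
E
python3 -m jog '[[0,0.9,2,0,0,0,-1],[-0.3,0,3,0,0,0,-1],[0,0,2.5,0,0,0,-1],[0,0,0,0,0,0,-1],[0,0,0,0,0,0,-1]]'
python3 st.py .399,-.199,.016
```

```text
[[0.5027, -0.1769, 0.003], [0.4981, -0.2361, 0.003], [0.3757, -0.2276, 0.003]]
centre [ 0.42060524 -0.20029339] [ 0.99700048 -0.07739539]
time: 42.6
ee_pos: [0.4012, -0.1989, 0.0686]
eef_rot: [0.999, -0.039, 0.02, -0.001]
ft_force: [0.2, 0.1, -1.4]
width: 0.0183
t 42.6 p [ 0.4012 -0.1989  0.0686] w 0.0183 F [ 0.2  0.1 -1.4]
x [ 0.996 -0.078  0.039] y [-0.078 -0.997 -0.003] z [ 0.039  0.    -0.999] q [ 0.74  0.12 -0.39  2.1   0.04  0.89 -1.32]
goal .399,-.199,.016 tool cm [-0.43  0.04  5.24]
```

```bash
python3 -m jog '[[0,0,2.5,0,0,0,-1],[-0.2,0,1.5,0,0,0,-1],[0,0,0.7,0,0,0,-1],[0,0,0.3,0,0,0,-1],[0,0,0.1,0,0,0,-1],[0,0,0,0,0,0,-1],[0,0,0,0,0,0,-1]]'
python3 st.py
```

```text
time: 43.48
ee_pos: [0.4007, -0.1989, 0.0177]
eef_rot: [0.999, -0.04, 0.019, -0.001]
ft_force: [-5.0, 3.9, 12.0]
width: 0.019
t 43.475 p [ 0.4007 -0.1989  0.0177] w 0.019 F [-5.   3.9 12. ]
x [ 0.996 -0.079  0.038] y [-0.079 -0.997 -0.003] z [ 0.038  0.    -0.999] q [ 0.73  0.21 -0.38  2.14  0.09  0.78 -1.36]
```

Contact with the pad; release and lift.

```bash
python3 -m jog '[[0,0,-0.1,0,0,0,-0.4],[0,0,0,0,0,0,-0.2],[0,0,0,0,0,0,0],[0,0,0,0,0,0,0],[0,0,-1.5,0,0,0,0],[0,0,-3,0,0,0,0],[0,0,-5,0,0,0,0],[0,0,-5,0,0,0,0],[0,0,-4,0,-0.038,0,0],[0,0,0,0,0,0,0]]'
python3 st.py
python3 - <<'E'
from h import *
c=r.camera("wrist");cv2.imwrite("pics/w21.png",c["frame"][:,:,::-1])
c=r.camera("side");crop(c,"s21",250,130,410,250,5)
E
```

```text
time: 44.72
ee_pos: [0.3953, -0.1995, 0.2063]
eef_rot: [0.999, -0.039, 0.003, -0.0]
ft_force: [0.3, -0.2, -1.2]
width: 0.0438
t 44.725 p [ 0.3953 -0.1995  0.2063] w 0.0438 F [ 0.3 -0.2 -1.2]
x [ 0.997 -0.078  0.005] y [-0.078 -0.997 -0.001] z [ 0.005  0.001 -1.   ] q [ 0.77 -0.04 -0.39  1.94 -0.02  1.23 -1.26]
```

View pics/w21.png

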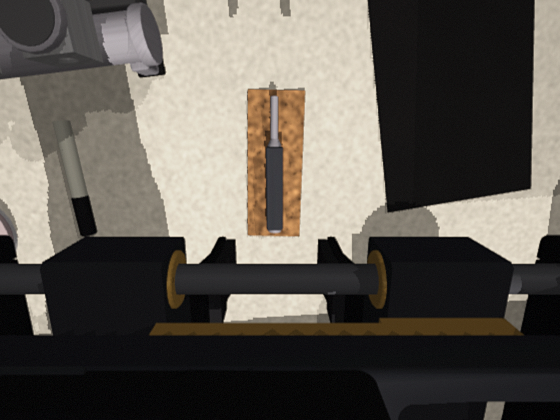

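View pics/s21.png

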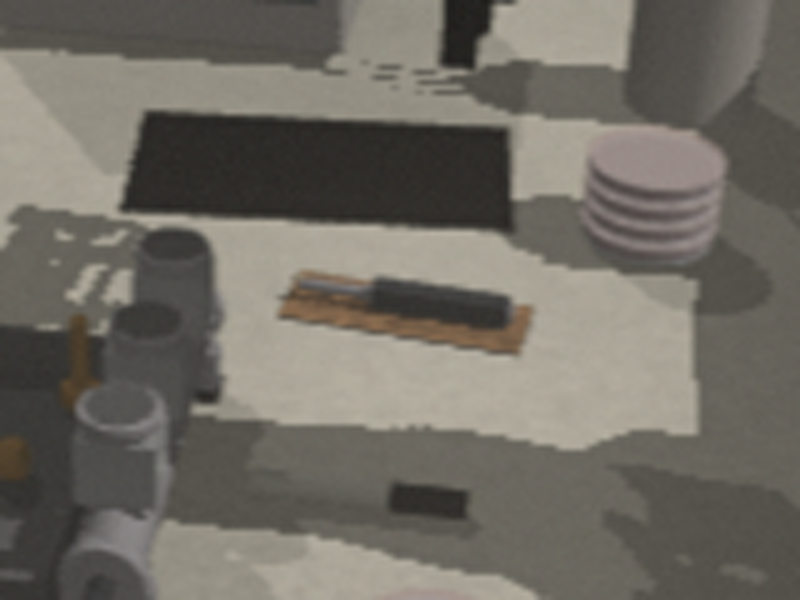

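```bash
python3 -m jog '[[2,0,-2,0,0,-0.152,0],[3,0,-2,0,0,-0.152,0],[2,0,0,0,0,-0.152,0],[0,0,0,0,0,-0.152,0],[0,0,0,0,0,-0.152,0],[0,0,0,0,0,-0.152,0],[0,0,0,0,0,-0.152,0],[0,0,0,0,0,-0.152,0],[0,0,0,0,0,-0.152,0],[0,0,0,0,0,-0.152,0],[0,0,0,0,0,-0.155,0],[0,0,0,0,0,0,0]]'
python3 st.py .694,.06,.1
python3 - <<'E'
from h import *
c=r.camera("top");crop(c,"t22",205,135,345,255,5)
def w(pts,z): 
    p=(np.array(pts)+.5)/5-.5+[205,135]; return np.round(unproj(c,p,z)[:,:2],4)
q=w([(103,90),(568,77),(573,312),(107,320)],.032);print(q.tolist(),q.mean(0))
print("plug1 stem end,head, plug0 stem end, head",w([(344,126),(340,220),(187,122),(180,222)],.018).tolist(), "plug2 top",w([(494,263)],.067))
E
```

```text
time: 46.32
ee_pos: [0.4622, -0.1939, 0.2413]
eef_rot: [0.698, 0.716, 0.001, -0.002]
ft_force: [-0.3, 0.1, 0.2]
width: 0.0437
t 46.325 p [ 0.4622 -0.1939  0.2413] w 0.0437 F [-0.3  0.1  0.2]
x [-0.024  1.     0.005] y [ 1.     0.024 -0.001] z [-0.001  0.005 -1.   ] q [ 0.76  0.09 -0.47  1.75  0.04  1.32  0.3 ]
goal .694,.06,.1 tool cm [24.75 23.81 14.22]
[[0.6945, 0.1633], [0.7011, -0.084], [0.5765, -0.0869], [0.5715, 0.1597]] [0.6359   0.038025]
plug1 stem end,head, plug0 stem end, head [[0.6774, 0.0351], [0.6267, 0.037], [0.6797, 0.12], [0.6255, 0.1233]] plug2 top [[ 0.5989 -0.0443]]
```

View pics/t22.png

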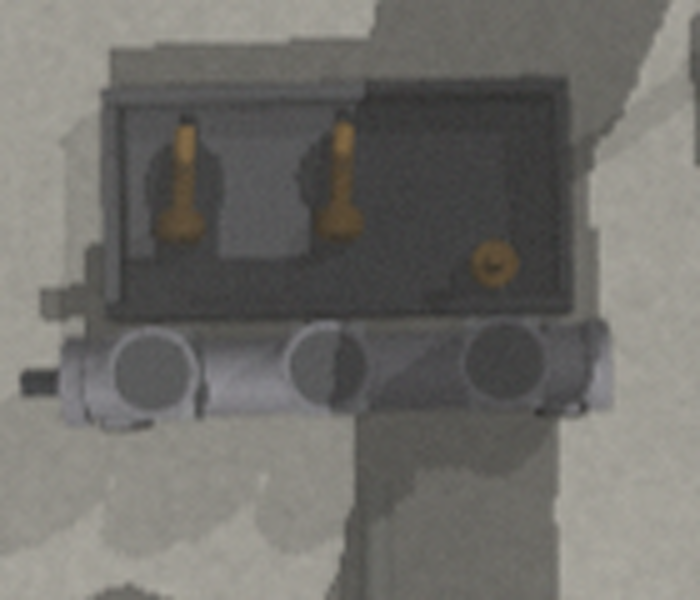

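```bash
python3 -m jog '[[4,4,0,0,0,0,0],[5,5,0,0,0,0,0],[5,5,0,0,0,0,0],[5,5,0,0,0,0,0],[4,4,0,0,0,0,0],[1.8,0.8,2,0,0,0,0],[0,0,4,0,0,0,0],[0,0,4,0,0,0,0],[0,0,4,0,0,0,0],[0,0,0,0,0,0,0],[0,0,0,0,0,0,0]]'
python3 st.py .693,.061,.020
python3 - <<'E'
from h import *
c=r.camera("wrist");cv2.imwrite("pics/w23.png",c["frame"][:,:,::-1])
E
```

```text
time: 47.75
ee_pos: [0.6779, 0.0422, 0.1048]
eef_rot: [0.699, 0.715, 0.002, -0.001]
ft_force: [-0.0, -0.4, 0.1]
width: 0.0436
t 47.75 p [0.6779 0.0422 0.1048] w 0.0436 F [-0.  -0.4  0.1]
x [-0.024  1.     0.004] y [1.    0.024 0.001] z [ 0.001  0.004 -1.   ] q [ 0.27  0.61 -0.57  1.43  0.33  1.21 -0.31]
goal .693,.061,.020 tool cm [1.81 1.54 8.49]
```

View pics/w23.png

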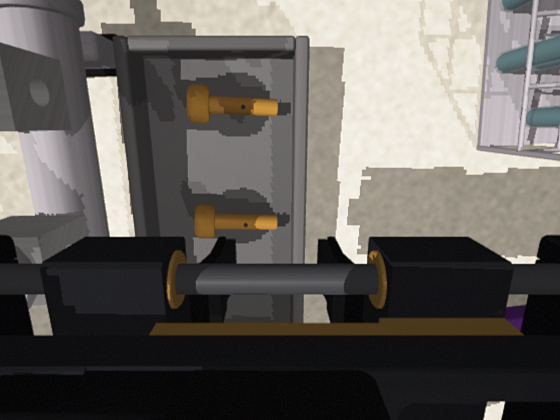

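```bash
python3 - <<'E'
from h import *
c=r.camera("wrist")
print(np.round(unproj(c,[(277,222),(279,106)],.014),4).tolist(), np.round(unproj(c,[(301,80),(300,220)],.032),4).tolist())
E
python3 -m jog '[[1.0,1.0,0,0,0,0,0],[0.8,0.55,2,0,0,0,0],[0,0,2,0,0,0,0],[0,0,2,0,0,0,0],[0,0,0,0,0,0,0],[0,0,0,0,0,0,0]]'
python3 st.py .693,.061,.020
```

```text
[[0.6797, 0.0369, 0.014], [0.679, 0.1239, 0.014]] [[0.6927, 0.1395, 0.032], [0.6961, 0.0443, 0.032]]
time: 48.6
ee_pos: [0.6928, 0.0608, 0.0437]
eef_rot: [0.698, 0.716, 0.002, -0.001]
ft_force: [0.5, 0.6, -0.5]
width: 0.0441
t 48.6 p [0.6928 0.0608 0.0437] w 0.0441 F [ 0.5  0.6 -0.5]
x [-0.025  1.     0.004] y [1.    0.025 0.001] z [ 0.     0.004 -1.   ] q [ 0.22  0.7  -0.55  1.42  0.38  1.13 -0.36]
goal .693,.061,.020 tool cm [0.01 0.02 2.37]
```

```bash
python3 -m jog '[[0,0.1,1,0,0,0,0],[0,0,1,0,0,0,0],[0,0,0.3,0,0,0,0],[0,0,0,0,0,0,0],[0,0,0,0,0,0,0]]'
python3 st.py .694,.061,.020
python3 -m jog '[[0,0,0,0,0,0,-0.5],[0,0,0,0,0,0,-0.5],[0,0,0,0,0,0,-1],[0,0,0,0,0,0,-1],[0,0,0,0,0,0,-1],[0,0,0,0,0,0,-1]]' 60
python3 st.py
```

```text
time: 49.22
ee_pos: [0.6938, 0.0612, 0.0207]
eef_rot: [0.698, 0.716, 0.002, -0.001]
ft_force: [-0.5, -0.6, 1.0]
width: 0.0435
t 49.225 p [0.6938 0.0612 0.0207] w 0.0435 F [-0.5 -0.6  1. ]
x [-0.025  1.     0.004] y [1.    0.025 0.001] z [ 0.001  0.004 -1.   ] q [ 0.22  0.73 -0.54  1.43  0.39  1.09 -0.37]
goal .694,.061,.020 tool cm [-0.02  0.02  0.07]
time: 49.98
ee_pos: [0.6937, 0.0612, 0.0205]
eef_rot: [0.698, 0.716, 0.001, -0.001]
ft_force: [0.3, -0.2, 0.2]
width: 0.0087
t 49.975 p [0.6937 0.0612 0.0205] w 0.0087 F [ 0.3 -0.2  0.2]
x [-0.025  1.     0.004] y [1.    0.025 0.   ] z [ 0.     0.004 -1.   ] q [ 0.22  0.73 -0.54  1.43  0.39  1.09 -0.37]
```

```bash
python3 -m jog '[[0,0,-0.4,0,0,0,-1],[0,0,-0.6,0,0,0,-1],[0,0.6,-0.3,0,0,0,-1],[0,0.9,0,0,0,0,-1],[0,0.7,0,0,0,0,-1],[0,0,0,0,0,0,-1],[0,0,0,0,0,0,-1]]'
python3 st.py
python3 - <<'E'
from h import *
c=r.camera("side");crop(c,"s24",200,110,360,230,5)
E
```

```text
time: 50.85
ee_pos: [0.7153, 0.0618, 0.0331]
eef_rot: [0.698, 0.716, 0.001, -0.001]
ft_force: [-1.1, -0.4, -6.2]
width: 0.0087
t 50.85 p [0.7153 0.0618 0.0331] w 0.0087 F [-1.1 -0.4 -6.2]
x [-0.025  1.     0.004] y [ 1.     0.025 -0.   ] z [-0.     0.004 -1.   ] q [ 0.2   0.75 -0.53  1.35  0.39  1.14 -0.35]
```

View pics/s24.png

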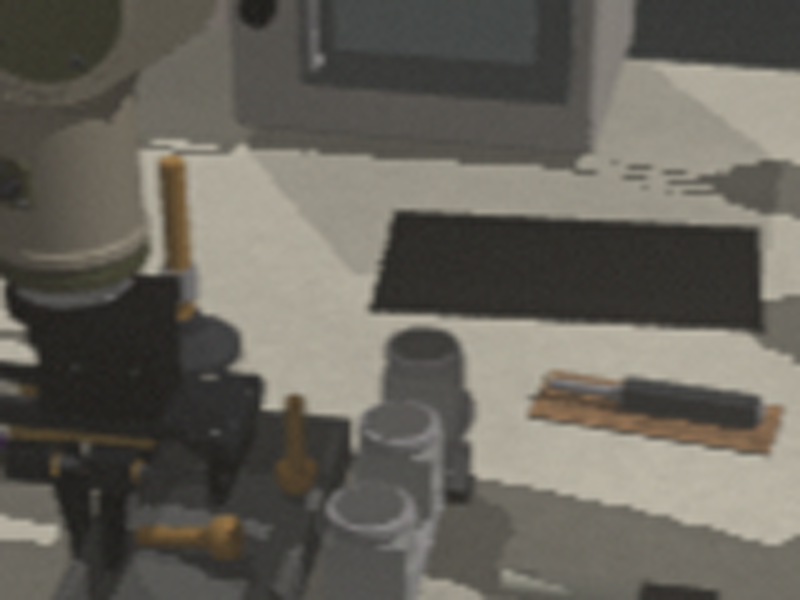

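```bash
python3 -m jog '[[0,0,-0.7,0,0,0,-1],[0,0,-1.4,0,0,0,-1],[0,0,-2,0,0,0,-1],[0,0,-2.5,0,0,0,-1],[0,0,-2.5,0,0,0,-1],[0,0,-2.5,0,0,0,-1],[0,0,-2.5,0,0,0,-1],[0,0,-2,0,0,0,-1],[0,0,-1.5,0,0,0,-1],[0,0,-0.6,0,0,0,-1],[0,0,0,0,0,0,-1]]'
python3 st.py
python3 - <<'E'
from h import *
c=r.camera("side");crop(c,"s25",160,60,320,200,5)
c=r.camera("wrist");cv2.imwrite("pics/w25.png",c["frame"][:,:,::-1])
E
```

```text
time: 52.28
ee_pos: [0.7155, 0.061, 0.2152]
eef_rot: [0.698, 0.716, 0.001, -0.001]
ft_force: [-0.1, 0.3, -5.9]
width: 0.0081
t 52.275 p [0.7155 0.061  0.2152] w 0.0081 F [-0.1  0.3 -5.9]
x [-0.025  1.     0.004] y [1.    0.025 0.   ] z [-0.     0.004 -1.   ] q [ 0.2   0.61 -0.58  1.17  0.32  1.44 -0.3 ]
```

View pics/s25.png

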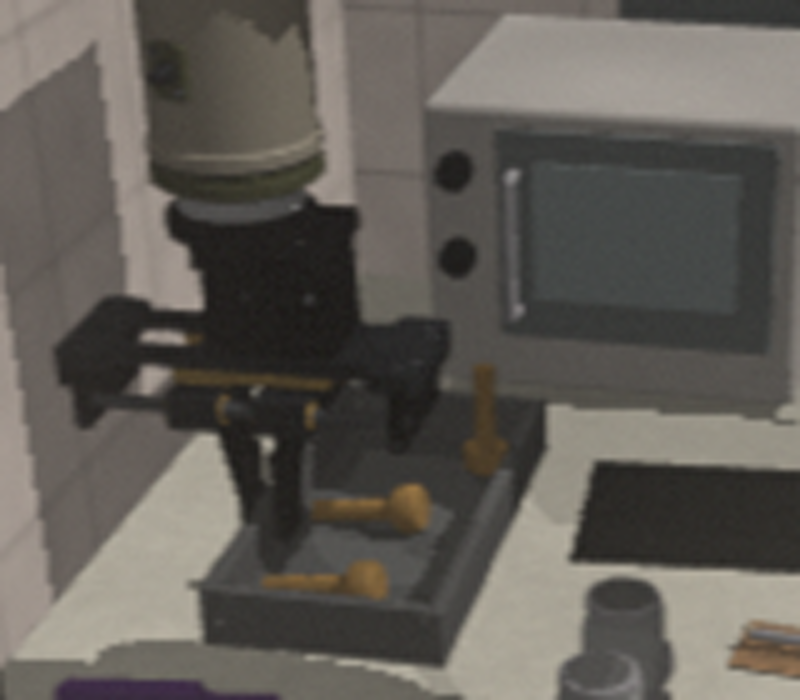

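View pics/w25.png

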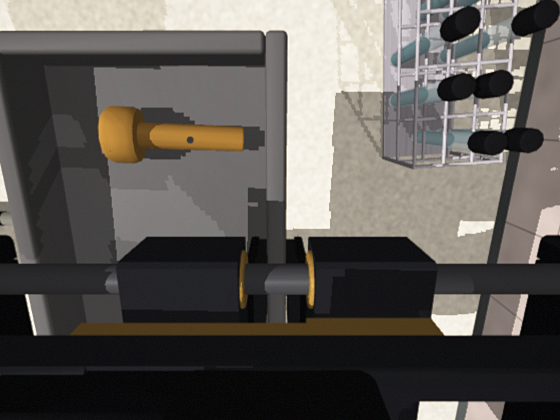

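```bash
python3 -m jog '[[-1.2,-1,0,0,0,0,-1],[-2.2,-1.9,0,0,0,0,-1],[-2.9,-2.45,0,0,0,0,-1],[-2.9,-2.45,0,0,0,0,-1],[-2.9,-2.45,0,0,0,0,-1],[-2.9,-2.45,0,0,0,0,-1],[-2.9,-2.45,0,0,0,0,-1],[-2.9,-2.45,0,0,0,0,-1],[-2.9,-2.45,0,0,0,0,-1],[-2.2,-1.9,0,0,0,0,-1],[-1.2,-1,0,0,0,0,-1],[0,0,0,0,0,0.05,-1]]'
python3 -m jog '[[0,0,0,0,0,0.09,-1],[0,0,0,0,0,0.12,-1],[0,0,0,0,0,0.12,-1],[0,0,0,0,0,0.12,-1],[0,0,0,0,0,0.12,-1],[0,0,0,0,0,0.12,-1],[0,0,0,0,0,0.12,-1],[0,0,0,0,0,0.12,-1],[0,0,0,0,0,0.12,-1],[0,0,0,0,0,0.12,-1],[0,0,0,0,0,0.12,-1],[0,0,0,0,0,0.12,-1],[0,0,0,0,0,0.05,-1],[0,0,0,0,0,0,-1],[0,0,0,0,0,0,-1]]'
python3 st.py .532,-.4454,.2
python3 - <<'E'
from h import *
c=r.camera("wrist");cv2.imwrite("pics/w26.png",c["frame"][:,:,::-1])
c=r.camera("side");crop(c,"s26",200,60,360,200,5)
E
```

```text
time: 53.88
ee_pos: [0.4918, -0.217, 0.2142]
eef_rot: [0.717, 0.697, 0.001, -0.001]
ft_force: [0.4, -0.0, -5.7]
width: 0.0086
time: 55.75
ee_pos: [0.4929, -0.2155, 0.2143]
eef_rot: [0.999, 0.044, 0.0, -0.002]
ft_force: [0.1, 0.7, -4.9]
width: 0.0084
t 55.75 p [ 0.4929 -0.2155  0.2143] w 0.0084 F [ 0.1  0.7 -4.9]
x [0.996 0.087 0.   ] y [ 0.087 -0.996 -0.004] z [-0.     0.004 -1.   ] q [ 0.68  0.18 -0.39  1.7   0.07  1.28 -1.21]
goal .532,-.4454,.2 tool cm [ 1.89 23.25  1.34]
```

View pics/s26.png

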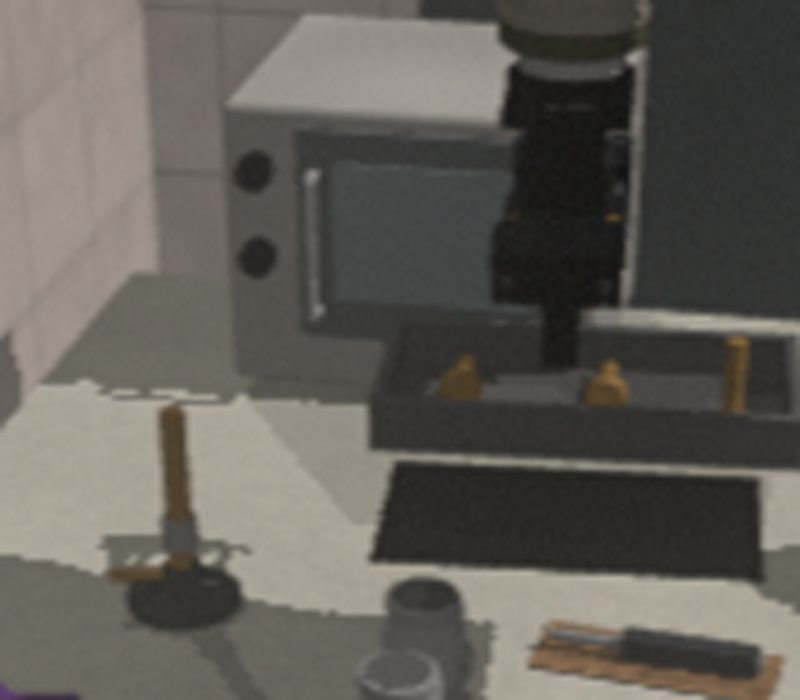

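View pics/w26.png

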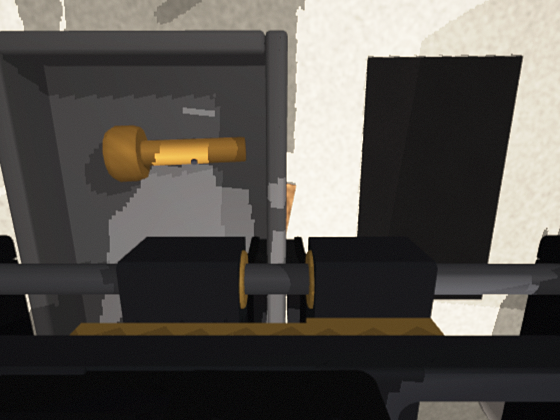

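```bash
python3 -m jog '[[0.2,1.2,0,0,0,0,-1],[0.3,2.2,0,0,0,0,-1],[0.3,2.8,0,0,0,0,-1],[0.3,2.8,0,0,0,0,-1],[0.3,2.8,0,0,0,0,-1],[0.3,2.8,0,0,0,0,-1],[0.2,2.8,0,0,0,0,-1],[0,2.6,0,0,0,0,-1],[0,2,0,0,0,0,-1],[0,1.2,0,0,0,0,-1],[0,0,0.7,0,0,0,-1],[0,0,1.5,0,0,0,-1],[0,0,2.2,0,0,0,-1],[0,0,2.5,0,0,0,-1],[0,0,2.5,0,0,0,-1],[0,0,2.5,0,0,0,-1],[0,0,2.2,0,0,0,-1],[0,0,1.5,0,0,0,-1],[0,0,0.7,0,0,0,-1],[0,0,0,0,0,0,-1]]'
python3 st.py .532,-.4454,.0225
python3 - <<'E'
from h import *
c=r.camera("top");crop(c,"t27",385,150,505,290,4)
c=r.camera("side");crop(c,"s27",230,90,370,190,5)
E
```

```text
time: 58.35
ee_pos: [0.5318, -0.4446, 0.0504]
eef_rot: [0.999, 0.043, 0.0, -0.002]
ft_force: [-0.0, 0.1, -5.4]
width: 0.0089
t 58.35 p [ 0.5318 -0.4446  0.0504] w 0.0089 F [-0.   0.1 -5.4]
x [0.996 0.086 0.   ] y [ 0.086 -0.996 -0.004] z [ 0.     0.004 -1.   ] q [ 0.81  0.64 -0.26  1.43  0.17  1.1  -0.96]
goal .532,-.4454,.0225 tool cm [0.01 0.09 2.79]
```

View pics/t27.png

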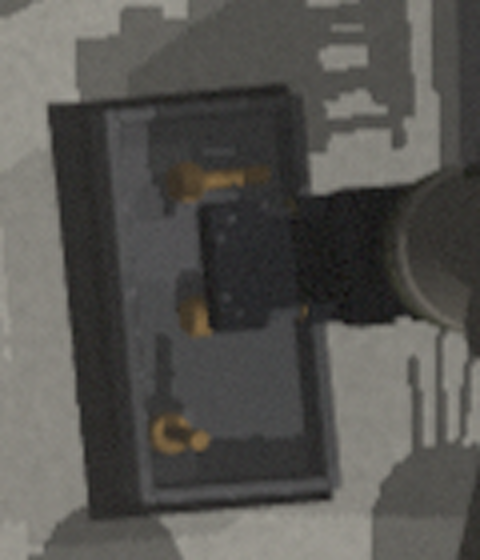

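View pics/s27.png

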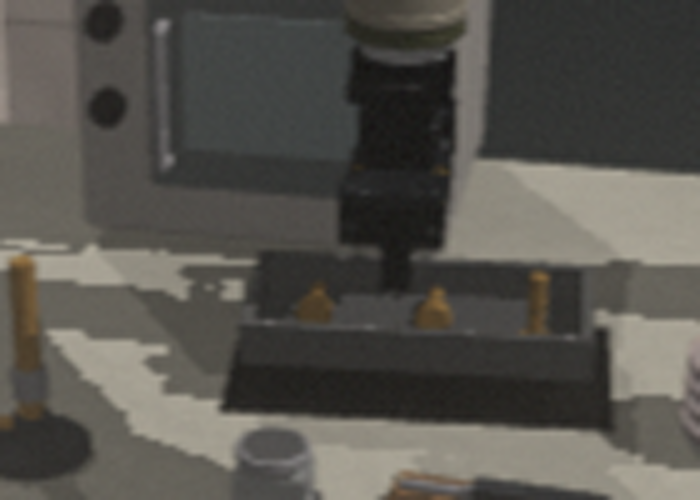

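```bash
python3 -m jog '[[0,0,0.7,0,0,0,-1],[0,0,0.9,0,0,0,-1],[0,0,0.5,0,0,0,-1],[0,0,0.3,0,0,0,-1],[0,0,0.15,0,0,0,-1],[0,0,0,0,0,0,-1],[0,0,0,0,0,0,-1]]'
python3 st.py
```

```text
time: 59.32
ee_pos: [0.532, -0.4446, 0.0253]
eef_rot: [0.999, 0.043, 0.0, -0.002]
ft_force: [-0.8, 0.1, -6.0]
width: 0.0082
t 59.325 p [ 0.532  -0.4446  0.0253] w 0.0082 F [-0.8  0.1 -6. ]
x [0.996 0.086 0.001] y [ 0.086 -0.996 -0.003] z [ 0.001  0.003 -1.   ] q [ 0.81  0.66 -0.25  1.45  0.17  1.06 -0.96]
```

```bash
python3 -m jog '[[0,0,0.1,0,0,0,-1],[0,0,0.1,0,0,0,-1],[0,0,0,0,0,0,-1],[0,0,0,0,0,0,-1]]'
python3 st.py
python3 -m jog '[[0,0,0,0,0,0,-0.5],[0,0,0,0,0,0,-0.3],[0,0,0,0,0,0,-0.3],[0,0,0,0,0,0,-0.3],[0,0,-1,0,0,0,-0.3],[0,0,-2,0,0,0,-0.3],[0,0,-4,0,0,0,-0.3],[0,0,-5,0,0,0,-0.3],[-4,0,-5,0,0,0,-0.3],[-5,-4,-3,0,0,0,-0.3],[0,0,0,0,0,0,-0.3],[0,0,0,0,0,0,-0.3]]'
python3 st.py
python3 - <<'E'
from h import *
c=r.camera("top");cv2.imwrite("pics/t28.png",c["frame"][:,:,::-1]);crop(c,"t28c",385,160,480,290,4)
c=r.camera("side");crop(c,"s28",230,90,390,210,5)
E
```

```text
time: 59.82
ee_pos: [0.5318, -0.4445, 0.023]
eef_rot: [0.999, 0.043, 0.0, -0.002]
ft_force: [-0.5, -1.0, -5.4]
width: 0.0086
t 59.825 p [ 0.5318 -0.4445  0.023 ] w 0.0086 F [-0.5 -1.  -5.4]
x [0.996 0.086 0.   ] y [ 0.086 -0.996 -0.004] z [ 0.     0.004 -1.   ] q [ 0.81  0.67 -0.25  1.45  0.17  1.05 -0.96]
time: 61.32
ee_pos: [0.4462, -0.4173, 0.2198]
eef_rot: [0.999, 0.043, 0.001, -0.001]
ft_force: [0.2, 0.1, -0.4]
width: 0.0305
t 61.325 p [ 0.4462 -0.4173  0.2198] w 0.0305 F [ 0.2  0.1 -0.4]
x [0.996 0.086 0.002] y [ 0.086 -0.996 -0.002] z [ 0.002  0.002 -1.   ] q [ 0.9   0.32 -0.28  1.51  0.09  1.32 -0.87]
```

View pics/t28.png

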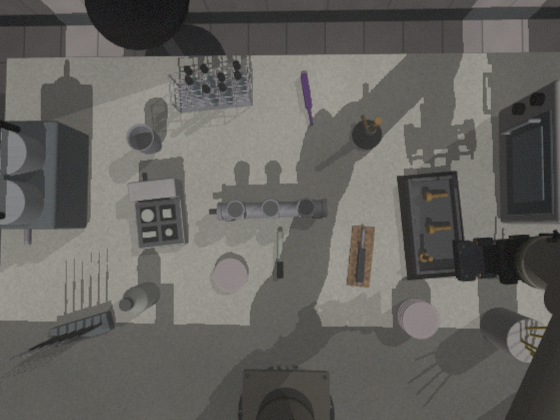

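View pics/t28c.png

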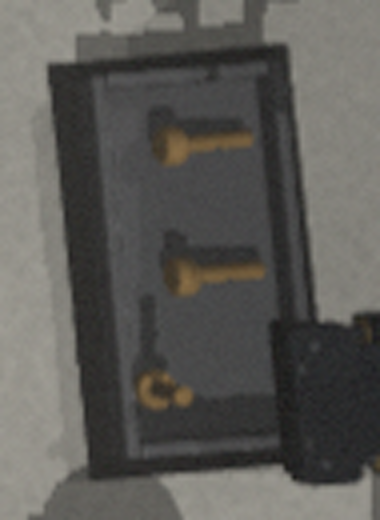

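View pics/s28.png

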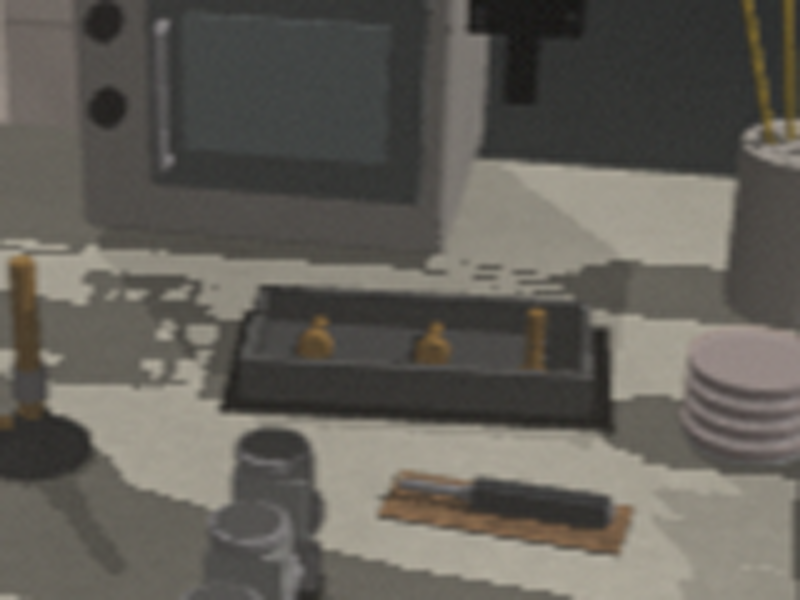

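```bash
python3 -m jog '[[0,-4,-3,0,0,0,-0.3],[-2,-5,-2,0,0,0,-0.3],[0,-5,0,0,0,0,-0.3],[0,-5,0,0,0,0,-0.3],[0,-5,0,0,0,0,-0.3],[0,-5,0,0,0,0,-0.3],[0,-5,0,0,0,0,-0.3],[0,0,0,0,0,0,-0.3],[0,0,0,0,0,0,-0.3]]'
python3 - <<'E'
from h import *
c=r.camera("top");crop(c,"t29",340,160,480,290,5)
E
```

```text
time: 62.55
ee_pos: [0.3971, -0.0808, 0.2695]
eef_rot: [0.999, 0.043, 0.0, -0.002]
ft_force: [0.4, 0.1, 0.5]
width: 0.0306
```

View pics/t29.png

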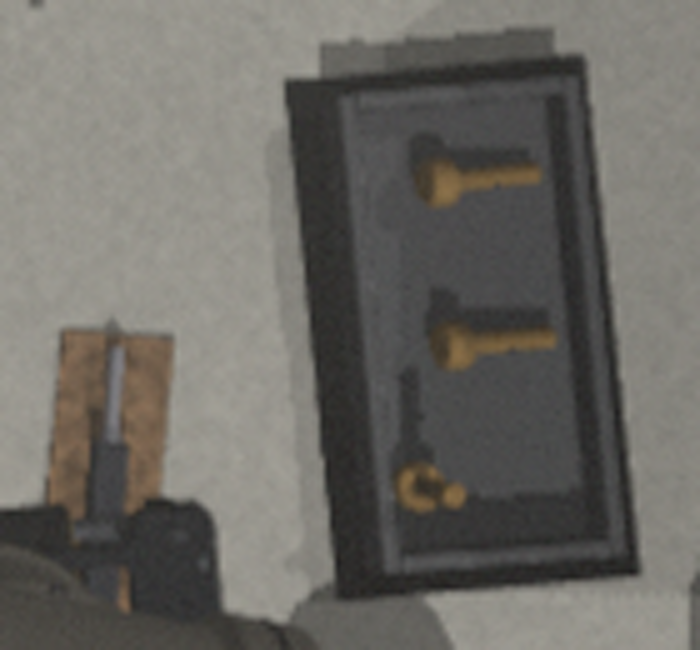

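```bash
python3 - <<'E'
from h import *
c=r.camera("top")
def w(pts,z): 
    p=(np.array(pts)+.5)/5-.5+[340,160]; return unproj(c,p,z)[:,:2]
m=w([(287,79),(582,57),(637,573),(340,598)],.002);t=w([(338,95),(582,77),(625,555),(383,573)],.034)
print(m.mean(0),t.mean(0),"diff",(t.mean(0)-m.mean(0)), t)
for q in (m,t):
    d=(q[0]+q[1]-q[2]-q[3]);print("ang",np.arctan2(d[1],d[0]))
E
```

```text
[ 0.50550042 -0.38914249] [ 0.50632512 -0.3882791 ] diff [0.0008247  0.00086339] [[ 0.62521586 -0.31559954]
 [ 0.63477267 -0.44105546]
 [ 0.38789093 -0.45974874]
 [ 0.37742101 -0.33671265]]
ang 0.09280218115536391
ang 0.08029650183319714
```

```bash
python3 - <<'E'
from h import *
c=r.camera("side");crop(c,"s30",160,120,400,300,3)
print(r.close_job())
E
```

```text
the job is handed in; nothing more can be done
None
```

View pics/s30.png

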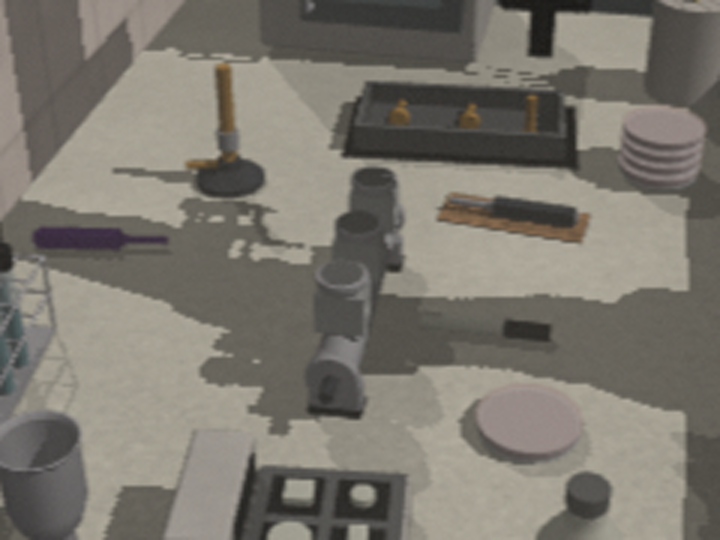

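The job is done and handed in at about 63 s; no verdict was reported.

- **Keys:** I pressed the bar, small round and square keys one at a time. Each went down until the force rose sharply (7.7 to 13.8 N), so I took each as fully pressed. I could not read the key travel directly.
- **Tray and plugs:** All three taps had plugs fitted. I stood the tray along the far side, and the punch drove each plug out into it. Two plugs lie flat and one stands on its head.
- **Disturbance:** The punch had been knocked off-centre on its pad before I picked it up. I gripped it where it lay and levelled its slight nose-down pitch before punching.
- **Final checks:** The last top picture puts the tray within about 1 mm of the mat's centre and about 0.01 rad of square, with all three plugs in it. The punch lies on the cork pad, and the hand is clear. The other bench items look unmoved by eye; I did not measure them.
- **Disagreements:** The first tray set-down behind the manifold briefly read about 40 N at the wrist, through the gripped tray, and I eased off at once. My top-camera manifold fit was about 1.4 mm off in y, so I corrected it with the wrist camera before each push. No check failed at the end.

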